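# Put the handheld radios back on their charging stands

## Robot

A 7-joint arm with a two-finger parallel gripper is mounted at the origin on the work surface. World frame = base frame: x ahead of the robot, y to its left, z up, the work surface at z = 0. Lengths are in m, angles in rad, forces in N, time in s.
With the tool pointing down it reaches from about 0.4 to 0.875 m from the base axis. Payload 19.3 kg.
Tool frame: the origin (TCP) lies between the finger pads; the fingertips stand 17 mm ahead of it and the grasp point (between the pads) lies 2 mm behind it (bot.tips_ahead is the z of the fingertips in the tool frame, in m); z points along the fingers, y is the direction in which the jaws open and shut (so a half turn about z gives the same grasp; the last joint's range is limited). The gripper opens to 85 mm and grips with 20 to 120 N. Pads are 22 mm wide; open, the fingers measure 114 mm over their backs; the gripper's body (76 mm by 85 mm) begins 54 mm behind the grasp point. The pads swing forward as they close: fully open they stand 13 mm farther back than shut.
Start: joints at [-1.407, 0.521, -0.036, 1.599, 0.021, 1.021, -0.113], TCP at [0.145, 0.608, 0.248] pointing down, gripper open.
Joint ranges: [-2.91, 2.91], [-0.3, 2.13], [-1.5, 1.42], [0.17, 2.43], [-1.26, 4.41], [0.16, 1.93], [-2.52, 2.52]. Speed limits (rad/s): [1.89, 1.89, 2.39, 2.39, 3.01, 3.01, 3.01].

## Interface

Orientations are given as [roll, pitch, yaw] about the fixed x, y, z axes, in that order (R = Rz(yaw) Ry(pitch) Rx(roll)).
In Python, from workcell import telemetry, cams, job, bot gives the robot as it stands.
- The arm moves only by the tool arm_command, never from a script. Its argument "deltas" is a list of rows, each a list of 7 numbers: the opening, from -1 (shut) to 1 (fully open), so that 0 is half open, then the shift along the tool's x, y, z normalised to -1 to 1, where 1 is 150 mm, then the turn, a rotation vector about the tool's x, y, z normalised to -1 to 1, where 1 is 45 degrees. In form: [[hand, tx, ty, tz, rx, ry, rz], ...]. A call has 1 to 8 rows; each row is the pose to reach, as a shift and turn from the pose commanded when the call began, along the tool's axes at that moment; what a row does not reach only later rows make up. A row lasts 1/8 s, in which the tool goes at most 62.5 mm and 10.7 degrees, less where a joint would pass 70% of its speed; a pose out of reach is approached as far as the arm can. A call with a number of a shift or a turn outside -1 to 1 is refused whole. A call with a gripper value outside its range is refused whole. The fingers move at their own pace and stop on an object; "newtons" is the grip in N (left out, the last holds). Time passes only in rows, so rows that repeat a pose let the fingers close. It gives the time, the measured TCP pose, the force and the opening at its end, in the units of the state.
- telemetry.observe(): the state, without advancing time (a new reading comes with each control period).
- cams.grab_frame(name): name is "scene" or "top"; returns the picture (480x640x3 uint8, blue, green, red); there is no depth.
- cams.get_calibration(name): a dict with "fx", "fy", "cx", "cy" (pixels), "R" (3x3) and "t" (3): a world point X has camera coordinates R X + t. Camera axes: x right, y down, z forward; pixel columns grow to the right and rows downward; lengths in m; the calibration is good to about 2 mm. A picture is of the moment at which its call begins. get_calibration takes no time and is no camera call.
- job.job_done(): hands the job in, once; it reports no verdict.
The state is a dict: "clock": time; "qpos": joint angles; "qd": joint speeds; "joint_efforts": joint torques, N m; "position": TCP position; "tool_rot": TCP orientation; "force": force on the tool from outside, world axes, zero at the start; "moment": the same for the moment, N m; "grip_width": finger opening in m.
Only numpy, scipy, OpenCV 4.12 (cv2) and the standard library are available. Lean on these libraries where they do the work, as an engineer would, in place of code of your own. Each camera call takes 0.05 s, during which the arm holds its last target.

## Task

Put the three handheld radios back on their charging stands, each on the stand of its own colour: front up, antenna uphill, slid down so that its foot rests on the charging contacts of the bottom lip. Set them down, do not drop them. Leave the spare battery packs, the speaker microphone and the mouse where they are.

Things in the scene. Friction and masses are not known exactly. Their poses are not given: they have to be found in the camera images.
- radio_red_mid (a point): handheld two-way radio, dark grey with red face plate and red ring at the antenna's foot, lying face up. Body 100 (x) x 54 (y) x 32 mm (z), 0.24 kg; this point: centre of the body, 16 mm above its underside. +x points to the antenna end, where a stub antenna sticks out 52 mm (13 mm thick, 14 mm to +y of the middle) and a knob 11 mm; -x end: flat foot; +z out of the front.
- radio_blue_mid (a point): handheld two-way radio, dark grey with blue face plate and blue ring at the antenna's foot, lying face up. Body 100 (x) x 54 (y) x 32 mm (z), 0.24 kg; this point: centre of the body, 16 mm above its underside. +x points to the antenna end, where a stub antenna sticks out 52 mm (13 mm thick, 14 mm to +y of the middle) and a knob 11 mm; -x end: flat foot; +z out of the front.
- radio_yellow_mid (a point): handheld two-way radio, dark grey with yellow face plate and yellow ring at the antenna's foot, lying face up. Body 100 (x) x 54 (y) x 32 mm (z), 0.24 kg; this point: centre of the body, 16 mm above its underside. +x points to the antenna end, where a stub antenna sticks out 52 mm (13 mm thick, 14 mm to +y of the middle) and a knob 11 mm; -x end: flat foot; +z out of the front.
- stand_red: fixed charging stand, red lip and inlay. Origin: underside centre of its 120 x 86 mm base, z up. Smooth bed 46 wide, 105 mm long, rises 25 deg towards +x, from z = 20 (x = -50) to 64 mm. Lip at its low end, 16 mm high; ears on the lip, 23 mm up the bed, 74 mm apart. A radio let go on the bed slides to the lip. Seated: radio's centre at x = -11.5, y = 0, z = 55.6 mm, its x axis up the bed.
- stand_blue: fixed charging stand, blue lip and inlay. Origin: underside centre of its 120 x 86 mm base, z up. Smooth bed 46 wide, 105 mm long, rises 25 deg towards +x, from z = 20 (x = -50) to 64 mm. Lip at its low end, 16 mm high; ears on the lip, 23 mm up the bed, 74 mm apart. A radio let go on the bed slides to the lip. Seated: radio's centre at x = -11.5, y = 0, z = 55.6 mm, its x axis up the bed.
- stand_yellow: fixed charging stand, yellow lip and inlay. Origin: underside centre of its 120 x 86 mm base, z up. Smooth bed 46 wide, 105 mm long, rises 25 deg towards +x, from z = 20 (x = -50) to 64 mm. Lip at its low end, 16 mm high; ears on the lip, 23 mm up the bed, 74 mm apart. A radio let go on the bed slides to the lip. Seated: radio's centre at x = -11.5, y = 0, z = 55.6 mm, its x axis up the bed.
- battery_a_mid (a point): spare battery pack, dark grey slab 85 x 54 x 18 mm with a white label and brass contacts, lying loose; this point is its centre. To be left alone.
- battery_b_mid (a point): spare battery pack, dark grey slab 85 x 54 x 18 mm with a white label and brass contacts, lying loose; this point is its centre. To be left alone.
- speaker_mic_mid (a point): cordless speaker microphone, black, 82 x 58 x 26 mm, round grille, no antenna, lying loose; this point is its centre. To be left alone.
- mouse_mid (a point): dark computer mouse, 100 x 58 x 34 mm, loose on a dark red mat; this point is 12 mm above its underside. To be left alone.

How it is judged:
At the end, for the whole second after the job is handed in: Each radio rests, released, on the stand of its colour: centre within 8 mm fore and aft, 12 mm sideways, 6 mm in height of the seated place, front up, antenna uphill, pitch within 0.12 rad of 25 degrees, square within 0.22 rad; battery packs, microphone and mouse within 30 mm of their starts (x of radio_red_mid in the frame of stand_red between -0.0195 and -0.0035 m and y of radio_red_mid in the frame of stand_red between -0.012 and 0.012 m and z of radio_red_mid in the frame of stand_red between 0.0496 and 0.0616 m and angle between radio_red_mid's own x axis and vertical between 1.014 and 1.254 rad and angle between each of radio_red_mid, radio_blue_mid, radio_yellow_mid's own z axis and vertical below 0.57 rad and angle between the y axis of radio_red_mid and the y axis of stand_red, either way round below 0.22 rad and linear speed of each of radio_red, radio_blue, radio_yellow below 0.02 m/s and angular speed of each of radio_red, radio_blue, radio_yellow below 0.2 rad/s and x of radio_blue_mid in the frame of stand_blue between -0.0195 and -0.0035 m and y of radio_blue_mid in the frame of stand_blue between -0.012 and 0.012 m and z of radio_blue_mid in the frame of stand_blue between 0.0496 and 0.0616 m and angle between radio_blue_mid's own x axis and vertical between 1.014 and 1.254 rad and angle between the y axis of radio_blue_mid and the y axis of stand_blue, either way round below 0.22 rad and x of radio_yellow_mid in the frame of stand_yellow between -0.0195 and -0.0035 m and y of radio_yellow_mid in the frame of stand_yellow between -0.012 and 0.012 m and z of radio_yellow_mid in the frame of stand_yellow between 0.0496 and 0.0616 m and angle between radio_yellow_mid's own x axis and vertical between 1.014 and 1.254 rad and angle between the y axis of radio_yellow_mid and the y axis of stand_yellow, either way round below 0.22 rad and distance of each of battery_a_mid, battery_b_mid, speaker_mic_mid, mouse_mid from where it was at the start of the episode below 0.03 m); the robot touches nothing.
It fails at once if a battery pack, the speaker microphone or the mouse is moved more than 30 mm from its place (distance of any of battery_a_mid, battery_b_mid, speaker_mic_mid, mouse_mid from where it was at the start of the episode above 0.03 m).
It fails at once if a radio is dropped (moves faster than 0.8 m/s while not held) ((linear speed of radio_red above 0.8 m/s and contact force between the fingers and radio_red below 0.05 N) or (linear speed of radio_blue above 0.8 m/s and contact force between the fingers and radio_blue below 0.05 N) or (linear speed of radio_yellow above 0.8 m/s and contact force between the fingers and radio_yellow below 0.05 N)).
It also fails if it takes over 77 s, if anything falls off the work surface, if the arm or the gripper's body presses on something with over 40 N, if the wrist force passes 120 N, or if a joint passes its speed limit or range.

## Working session

There is one attempt and no reset: what is moved stays moved. The work goes in short steps, Python scripts to look and compute and a tool call to move; the robot and the scene stay as the last step left them, time stands still between calls to the robot, and variables do not carry over. Pictures are saved under pics/ and viewed, and the job is handed in when it is done.

Besides the shell and the picture viewer there is one more tool, called as a command line: name --pt "numbers of a row" for each row, then --argument value for the rest. arm_command: Moves the arm, as the interface text tells. Its arguments: {"type":"object","properties":{"deltas":{"type":"array","items":{"type":"array","items":{"type":"number"}}},"newtons":{"type":"number"}},"required":["deltas"]}

```bash
mkdir -p pics; ls
python3 - <<'E'
from workcell import telemetry, cams, job, bot
import cv2
print(telemetry.observe(), bot.tips_ahead, [a for a in dir(bot) if a[0]!='_'])
for n in ["scene","top"]:
    cv2.imwrite(f"pics/{n}0.png",cams.grab_frame(n)); print(n,cams.get_calibration(n))
E
```

```text
pics
{'clock': 0.0, 'qpos': array([-1.40721419,  0.52204355, -0.0363488 ,  1.59997651,  0.02117869,
        1.02108497, -0.11280541]), 'qd': array([ 0.00119885, -0.00032575,  0.00186796,  0.00134673, -0.00019684,
       -0.00076433,  0.00068623]), 'joint_efforts': array([-1.46565359e-03, -9.27100182e+01,  1.97923489e+00, -3.69919395e+01,
        1.77752436e-02,  8.40157358e-03, -2.11135250e-05]), 'position': array([0.14473197, 0.60769945, 0.24771834]), 'tool_rot': array([-3.14046524e+00,  5.05150891e-05,  2.90780200e+00]), 'force': array([0.46771668, 0.11024629, 1.02785472]), 'moment': array([ 0.02842292, -0.04640949, -0.02177402]), 'grip_width': 0.0852931012800765} 0.017 ['IKError', 'tips_ahead']
scene {'fx': 535.0004814192934, 'fy': 535.0004814192934, 'cx': 324.7398523199629, 'cy': 237.43852716604644, 'R': array([[ 0.41308191,  0.91065606, -0.00829952],
       [ 0.53121584, -0.24834671, -0.81002077],
       [-0.73971148,  0.33019609, -0.58634246]]), 't': array([-0.10639529, -0.2664202 ,  1.68465975])}
top {'fx': 453.94128028864463, 'fy': 453.94128028864463, 'cx': 318.7507175510056, 'cy': 236.73494338589285, 'R': array([[ 0.00967971, -0.99969976, -0.02250968],
       [-0.99788178, -0.00820904, -0.0645334 ],
       [ 0.06432924,  0.02308666, -0.99766164]]), 't': array([-0.11256657,  0.5223561 ,  1.12782384])}
```

View pics/top0.png

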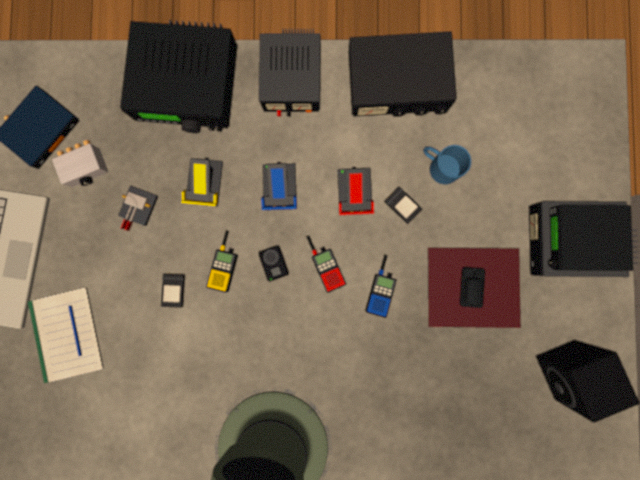

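View pics/scene0.png

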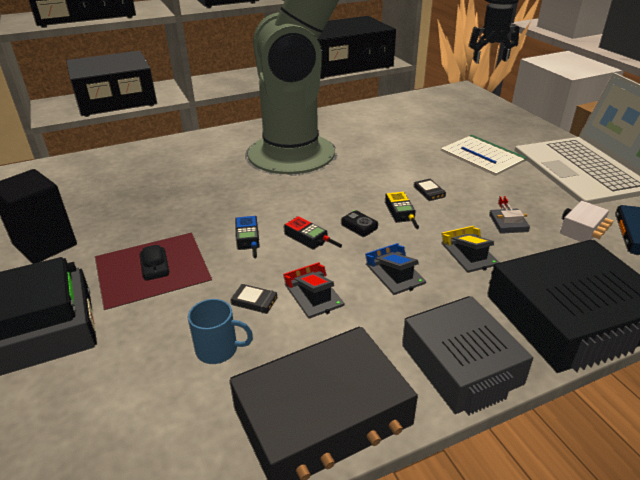

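Run:
```python
import cv2
a=cv2.imread("pics/top0.png")[140:330,150:430]
cv2.imwrite("pics/top0z.png",cv2.resize(a,(800,543),interpolation=cv2.INTER_CUBIC))
a=cv2.imread("pics/scene0.png")[165:325,210:510]
cv2.imwrite("pics/scene0z.png",cv2.resize(a,(800,427),interpolation=cv2.INTER_CUBIC))
```

```text
(no output)
```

View pics/top0z.png

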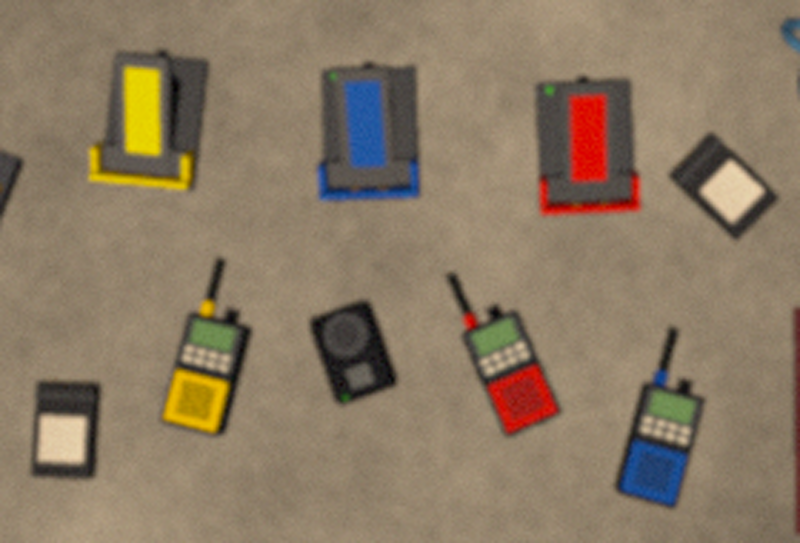

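View pics/scene0z.png

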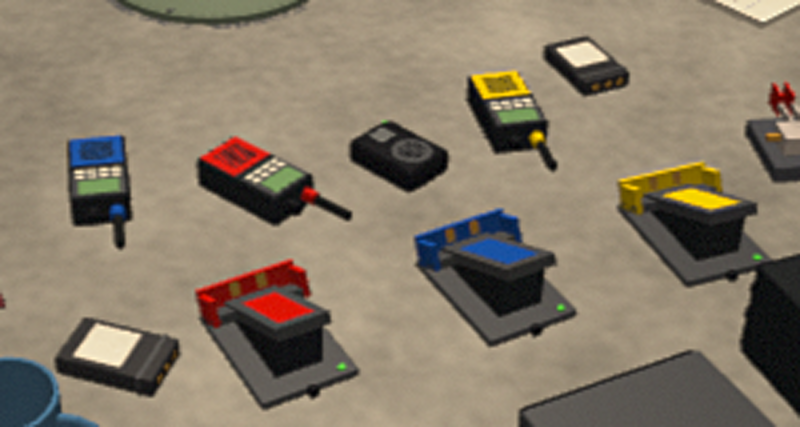

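```bash
cat > h.py <<'E'
import numpy as np, cv2
from workcell import cams
cal={n:cams.get_calibration(n) for n in("scene","top")}
def ray(n,p):
    c=cal[n];p=np.asarray(p,float).reshape(-1,2)
    d=np.c_[(p[:,0]-c["cx"])/c["fx"],(p[:,1]-c["cy"])/c["fy"],np.ones(len(p))]@c["R"]
    return -c["R"].T@c["t"],d
def plane(n,p,z):
    o,d=ray(n,p);return o+d*((z-o[2])/d[:,2])[:,None]
def proj(n,X):
    c=cal[n];x=np.atleast_2d(X)@c["R"].T+c["t"]
    return np.c_[c["fx"]*x[:,0]/x[:,2]+c["cx"],c["fy"]*x[:,1]/x[:,2]+c["cy"]]
def tri(p1,p2):
    P=[np.array([[c["fx"],0,c["cx"]],[0,c["fy"],c["cy"]],[0,0,1]])@np.c_[c["R"],c["t"]] for c in(cal["top"],cal["scene"])]
    X=cv2.triangulatePoints(P[0],P[1],np.array(p1,float).reshape(2,1),np.array(p2,float).reshape(2,1));return (X[:3]/X[3]).ravel()
def mask(im,c):
    h=cv2.cvtColor(im,cv2.COLOR_BGR2HSV);H,S,V=cv2.split(h)
    k={"yellow":(H>18)&(H<35),"blue":(H>100)&(H<125),"red":(H<8)|(H>172)}[c]
    return (k&(S>140)&(V>70)).astype(np.uint8)
E
python3 - <<'E'
from h import *
for n in("top","scene"):
    im=cv2.imread(f"pics/{n}0.png")
    for c in("red","blue","yellow"):
        N,l,s,ce=cv2.connectedComponentsWithStats(mask(im,c))
        for i in range(1,N):
            if s[i,4]>=8 : 
                cn=cv2.findContours((l==i).astype(np.uint8),0,2)[0][0]
                print(n,c,s[i].tolist(),ce[i].round(1), [np.round(v,1).tolist() if not np.isscalar(v) else round(v,1) for v in cv2.minAreaRect(cn)])
E
```

```text
top red [276, 110, 6, 7, 28] [278.4 112.4] [[278.5, 113.0], [6.0, 5.0], 90.0]
top red [349, 173, 14, 31, 416] [355.7 187.8] [[355.5, 188.0], [30.0, 13.0], 90.0]
top red [339, 201, 35, 15, 191] [356.  210.4] [[356.0, 208.0], [13.1, 34.4], 88.2]
top red [121, 219, 11, 11, 76] [125.6 224.3] [[125.8, 224.4], [8.5, 9.1], 21.8]
top red [312, 249, 5, 7, 27] [314.  251.9] [[314.0, 252.0], [6.0, 4.0], 90.0]
top red [429, 249, 91, 78, 5653] [474.5 287.3] [[474.0, 287.5], [77.0, 90.0], 90.0]
top red [320, 267, 26, 25, 398] [332.3 279. ] [[332.3, 278.9], [19.6, 20.4], 66.8]
top blue [271, 169, 14, 29, 329] [277.4 182.8] [[277.4, 183.0], [28.8, 11.4], 85.6]
top blue [262, 196, 34, 14, 126] [278.6 205.4] [[278.5, 202.6], [11.9, 33.4], 87.6]
top blue [379, 269, 4, 6, 18] [380.8 271.7] [[380.5, 271.5], [5.0, 3.0], 90.0]
top blue [367, 294, 23, 23, 368] [378.1 304.7] [[378.1, 304.7], [19.7, 18.7], 15.3]
top blue [70, 307, 11, 47, 58] [ 74.6 329.8] [[74.7, 330.1], [47.1, 1.3], 78.1]
top yellow [193, 163, 14, 32, 393] [199.3 178.4] [[199.5, 178.5], [31.0, 13.0], 90.0]
top yellow [181, 190, 37, 17, 243]
[... 864 characters left out ...]
, [35.3, 1.4], 23.6]
scene blue [236, 216, 21, 12, 195] [245.8 221.2] [[245.8, 221.2], [9.9, 19.8], 84.8]
scene blue [251, 241, 6, 5, 24] [253.4 243.3] [[253.5, 243.0], [4.0, 5.0], 90.0]
scene blue [366, 244, 39, 22, 220] [383.6 251.7] [[385.2, 253.9], [13.9, 38.3], 71.6]
scene blue [383, 255, 28, 9, 138] [396.5 258.7] [[396.6, 258.7], [26.5, 6.9], 15.9]
scene yellow [387, 191, 22, 11, 176] [397.  196.4] [[397.4, 196.4], [9.8, 20.5], 84.3]
scene yellow [408, 214, 7, 7, 26] [410.9 216.3] [[410.8, 216.4], [4.8, 5.6], 53.1]
scene yellow [442, 226, 39, 19, 313] [459.2 233. ] [[460.9, 234.6], [13.8, 37.7], 77.7]
scene yellow [459, 235, 29, 9, 123] [472.7 239. ] [[473.0, 239.1], [27.5, 6.0], 15.9]
```

```bash
cat > m.py <<'E'
from h import *
I={n:cv2.imread(f"pics/{n}0.png") for n in("top","scene")}
def comps(n,c):
    N,l,s,ce=cv2.connectedComponentsWithStats(mask(I[n],c));return l,s,ce
def at(n,c,p):
    l,s,ce=comps(n,c); i=1+np.argmin(np.hypot(*(ce[1:]-p).T)); return ce[i],np.argwhere(l==i)[:,::-1]
T={"red":[(332,279),(314,252),(356,188),(356,210)],"blue":[(378,305),(381,272),(277,183),(279,205)],"yellow":[(218,280),(222,247),(199,178),(199,200)]}
S={"red":[(298,223),(325,237),(314,280),(303,272)],"blue":[(246,221),(253,243),(396.5,259),(384,252)],"yellow":[(397,196),(411,216),(473,239),(459,233)]}
def wrap45(a): return (a+45)%90-45
for c in T:
    t=[at("top",c,p) for p in T[c]]; s=[at("scene",c,p) for p in S[c]]
    pl,ring,inl,lip=[tri(a[0],b[0]) for a,b in zip(t,s)]
    print(c,"tri plate",pl.round(4),"ring",ring.round(4),"inlay",inl.round(4))
    P=plane("top",t[0][0],.032)[0]; R=plane("top",t[1][0],.018)[0]
    d=(R-P)[:2]; L=np.hypot(*d); yaw=np.degrees(np.arctan2(d[1],d[0])-np.arcsin(14/1000/L))
    c4=plane("top",cv2.boxPoints(cv2.minAreaRect(t[0][1].astype(np.float32))),.032)
    e=np.diff(c4[:,:2],axis=0); print("  edges mm",(np.hypot(*e.T)*1000).round(1),"ang",wrap45(np.degrees(np.arctan2(e[:,1],e[:,0]))).round(1))
    print("  plate@.032",P.round(4),"ring",R.round(4),"L",L.round(4),"yaw",yaw.round(1))
    # plate extents along yaw
    q=plane("top",t[0][1],.032)[:,:2]-P[:2]; a=np.radians(yaw); u=np.array([np.cos(a),np.sin(a)]);v=np.array([-u[1],u[0]])
    print("  ext x",np.percentile(q@u,[1,99]).round(4),"y",np.percentile(q@v,[1,99]).round(4))
    # lip bottom edge
    px=t[3][1]; cols=np.unique(px[:,0])[2:-2]; b=np.array([(k,px[px[:,0]==k,1].max()) for k in cols],float)
    for _ in range(3):
        f=np.polyfit(b[:,0],b[:,1],1); r=b[:,1]-np.polyval(f,b[:,0]); b=b[abs(r)<1.2]
    ends=plane("top",[(px[:,0].min(),np.polyval(f,px[:,0].min())),(px[:,0].max(),np.polyval(f,px[:,0].max()))],.033)
    dv=ends[0]-ends[1]; print("  lip mid@.033",ends.mean(0).round(4),"len",np.hypot(*dv[:2]).round(4),"stand yaw",(np.degrees(np.arctan2(-dv[0],dv[1]))).round(1))
    m=ends.mean(0)[:2]; dd=inl[:2]-m; print("  lip->inlay yaw",np.degrees(np.arctan2(dd[1],dd[0])).round(1),np.hypot(*dd).round(4))
    # inlay long sides: fit centre line
    px=t[2][1]; rows=np.unique(px[:,1])[2:-2]; b=np.array([(px[px[:,1]==k,0].mean(),k) for k in rows]); f=np.polyfit(b[:,1],b[:,0],1)
    v0,v1=px[:,1].min()-.5,px[:,1].max()+.5
    for z0,z1 in((inl[2]+.018,inl[2]-.018),):
        A=plane("top",(np.polyval(f,v0),v0),z0)[0];B=plane("top",(np.polyval(f,v1),v1),z1)[0]
        print("  inlay ends",A.round(4),B.round(4),"yaw",np.degrees(np.arctan2(*(A-B)[[1,0]])).round(1),"len",np.linalg.norm(A-B).round(4))
E
python3 m.py
```

```text
red tri plate [ 0.4177 -0.1442  0.0321] ring [ 0.484  -0.099   0.0191] inlay [ 0.6429 -0.1992  0.0449]
  edges mm [50.3 48.  50.1] ang [23.7 23.7 23.7]
  plate@.032 [ 0.4182 -0.1428  0.032 ] ring [ 0.4851 -0.0965  0.018 ] L 0.0813 yaw 24.8
  ext x [-0.0235  0.0236] y [-0.0245  0.0244]
  lip mid@.033 [ 0.5802 -0.2003  0.033 ] len 0.0844 stand yaw 3.0
  lip->inlay yaw 1.0 0.0627
  inlay ends [ 0.6776 -0.1963  0.0629] [ 0.6067 -0.2007  0.0269] yaw 3.6 len 0.0796
blue tri plate [ 0.3562 -0.2568  0.0328] ring [ 0.4366 -0.2645  0.0214] inlay [ 0.6541 -0.0057  0.0443]
  edges mm [45.6 48.2 45.6] ang [-15.1 -14.6 -15.3]
  plate@.032 [ 0.3566 -0.2555  0.032 ] ring [ 0.437  -0.2635  0.018 ] L 0.0809 yaw -15.6
  ext x [-0.0223  0.0222] y [-0.0234  0.0237]
  lip mid@.033 [ 0.5933 -0.0071  0.033 ] len 0.0825 stand yaw 1.0
  lip->inlay yaw 1.3 0.0608
  inlay ends [ 0.6866 -0.0038  0.0623] [ 0.6207 -0.0057  0.0263] yaw 1.7 len 0.0752
yellow tri plate [0.4131 0.139  0.0325] ring [0.4931 0.1338 0.0196] inlay [0.6644 0.1899 0.0442]
  edges mm [48.4 51.6 48.4] ang [-12.8 -13.3 -12.9]
  plate@.032 [0.4134 0.1397 0.032 ] ring [0.4938 0.1355 0.018 ] L 0.0805 yaw -13.0
  ext x [-0.0236  0.0237] y [-0.0253  0.025 ]
  lip mid@.033 [0.6014 0.1928 0.033 ] len 0.0913 stand yaw -4.6
  lip->inlay yaw -2.6 0.0631
  inlay ends [0.7007 0.1878 0.0622] [0.6271 0.1931 0.0262] yaw -4.1 len 0.0821
```

```bash
cat > go.py <<'E'
import sys, numpy as np
from scipy.spatial.transform import Rotation as Ro, Slerp
from workcell import telemetry
# usage: go.py x y z yawdeg tiltdeg flip : radio-centre-like pose of TCP ; n calls
def main(x,y,z,yaw,tilt,flip,n=None,src=None):
    s=telemetry.observe(); p=np.array(s["position"]);R=Ro.from_euler("xyz",s["tool_rot"])
    T=Ro.from_euler("z",yaw,degrees=True)*Ro.from_euler("y",-tilt,degrees=True)*Ro.from_euler("x",180,degrees=True)
    if flip:T=T*Ro.from_euler("z",180,degrees=True)
    q=np.array([x,y,z]); ang=np.degrees((R.inv()*T).magnitude()); d=np.linalg.norm(q-p)
    if n is None: n=int(max(1,np.ceil(d/.16),np.ceil(ang/44)))
    sl=Slerp([0,1],Ro.concatenate([R,T]))
    print("t",round(s["clock"],2),"pos",p.round(4),"q",np.round(s["qpos"],2),"dist",d.round(4),"ang",ang.round(1),"w",round(s["grip_width"],4),"F",np.round(s["force"],1))
    for i in range(n):
        a,b=sl(i/n),sl((i+1)/n); 
        print(i,(a.inv().apply((q-p)/n)/.15).round(3),((a.inv()*b).as_rotvec()/(np.pi/4)).round(3))
if __name__=="__main__":
    v=[float(k) for k in sys.argv[1:7]]; main(*v,*( [int(sys.argv[7])] if len(sys.argv)>7 else []))
E
python3 go.py 0.4372 0.1339 0.12 -13 0 1
```

```text
t 0.1 pos [0.1448 0.6077 0.2478] q [-1.41  0.52 -0.04  1.6   0.02  1.02 -0.11] dist 0.5712 ang 0.4 w 0.0852 F [0.3 0.5 0.3]
0 [-0.657 -0.655  0.214] [-0.     0.    -0.002]
1 [-0.656 -0.656  0.214] [-0.     0.    -0.002]
2 [-0.655 -0.657  0.213] [-0.     0.    -0.002]
3 [-0.654 -0.659  0.213] [-0.     0.    -0.002]
```

arm_command --pt "1 -0.1 -0.1 0.03 0 0 0" --pt "1 -0.25 -0.25 0.08 0 0 0" --pt "1 -0.4 -0.4 0.13 0 0 0" --pt "1 -0.55 -0.55 0.18 0 0 0" --pt "1 -0.7 -0.7 0.23 0 0 0" --pt "1 -0.85 -0.85 0.28 0 0 0" --pt "1 -0.95 -0.95 0.31 0 0 0" --pt "1 -1 -1 0.33 0 0 0" --newtons 40

```text
clock: 1.1
position: [0.2564, 0.4267, 0.1987]
tool_rot: [-3.141, -0.0, 2.907]
force: [-0.4, 0.8, -0.5]
grip_width: 0.0853
```

arm_command --pt "1 -0.15 -0.15 0.05 0 0 0" --pt "1 -0.3 -0.3 0.1 0 0 0" --pt "1 -0.45 -0.45 0.15 0 0 0" --pt "1 -0.6 -0.6 0.2 0 0 0" --pt "1 -0.75 -0.75 0.25 0 0 0" --pt "1 -0.9 -0.9 0.3 0 0 0" --pt "1 -1 -1 0.33 0 0 0"

```text
clock: 1.98
position: [0.3677, 0.2462, 0.149]
tool_rot: [3.141, -0.0, 2.908]
force: [-0.3, 0.3, 0.2]
grip_width: 0.0854
```

```bash
python3 go.py 0.4372 0.1339 0.12 -13 0 1
```

```text
t 1.98 pos [0.3677 0.2462 0.149 ] q [-0.73  0.4   0.01  2.16 -0.01  0.59  0.62] dist 0.1352 ang 0.4 w 0.0854 F [-0.3  0.3  0.2]
0 [-0.624 -0.621  0.194] [ 0.    -0.    -0.009]
```

arm_command --pt "1 -0.15 -0.15 0.05 0 0 0" --pt "1 -0.3 -0.3 0.1 0 0 0" --pt "1 -0.45 -0.45 0.15 0 0 0" --pt "1 -0.57 -0.57 0.18 0 0 0" --pt "1 -0.624 -0.621 0.194 0 0 -0.009" --pt "1 -0.624 -0.621 0.194 0 0 -0.009"

```text
clock: 2.72
position: [0.4368, 0.1346, 0.1201]
tool_rot: [3.141, -0.0, 2.915]
force: [0.8, -0.2, 0.4]
grip_width: 0.0855
```

```bash
python3 go.py 0.4372 0.1339 0.022 -13 0 1
python3 - <<'E'
from h import *
for n in("top","scene"):
    im=cams.grab_frame(n); cv2.imwrite(f"pics/{n}1.png",im)
    p=proj(n,[[.437,.134,.03]])[0].astype(int); a=im[max(0,p[1]-75):p[1]+75,p[0]-100:p[0]+100]
    cv2.imwrite(f"pics/{n}1z.png",cv2.resize(a,None,fx=3,fy=3))
E
```

```text
t 2.73 pos [0.4368 0.1346 0.1201] q [-0.44  0.47  0.01  2.14 -0.01  0.53  0.92] dist 0.0981 ang 0.0 w 0.0855 F [ 0.8 -0.2  0.4]
0 [-0.004 -0.004  0.654] [ 0. -0. -0.]
```

View pics/top1z.png

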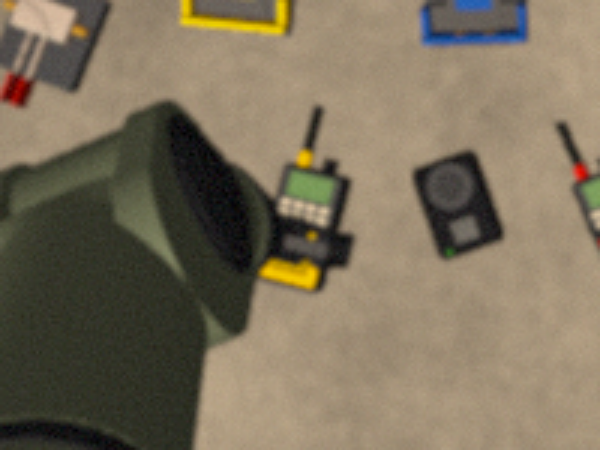

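View pics/scene1z.png

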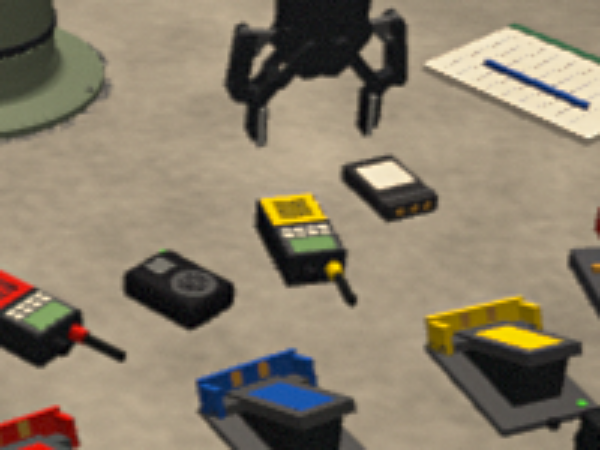

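arm_command --pt "1 0 0 0.15 0 0 0" --pt "1 0 0 0.3 0 0 0" --pt "1 0 0 0.45 0 0 0" --pt "1 -0.004 -0.004 0.56 0 0 0" --pt "1 -0.004 -0.004 0.63 0 0 0" --pt "1 -0.004 -0.004 0.654 0 0 0" --pt "1 -0.004 -0.004 0.654 0 0 0"

```text
clock: 3.7
position: [0.4371, 0.1339, 0.0223]
tool_rot: [3.141, 0.0, 2.915]
force: [0.7, 1.2, -0.2]
grip_width: 0.0853
```

arm_command --pt "-1 0 0 0 0 0 0" --pt "-1 0 0 0 0 0 0" --pt "-1 0 0 0 0 0 0" --pt "-1 0 0 0 0 0 0" --pt "-1 0 0 0 0 0 0" --newtons 40

```text
clock: 4.32
position: [0.4373, 0.1337, 0.0226]
tool_rot: [3.141, 0.001, 2.914]
force: [-1.7, -1.4, 10.0]
grip_width: 0.0531
```

```bash
python3 go.py 0.4372 0.1339 0.15 -13 0 1
```

```text
t 4.33 pos [0.4373 0.1337 0.0226] q [-0.43  0.67  0.    2.17 -0.01  0.3   0.92] dist 0.1274 ang 0.0 w 0.0531 F [-1.7 -1.4 10. ]
0 [ 0.     0.002 -0.849] [ 0.001  0.001 -0.   ]
```

arm_command --pt "-1 0 0 -0.05 0 0 0" --pt "-1 0 0 -0.15 0 0 0" --pt "-1 0 0 -0.35 0 0 0" --pt "-1 0 0 -0.55 0 0 0" --pt "-1 0 0 -0.75 0 0 0" --pt "-1 0 0 -0.85 0 0 0" --pt "-1 0 0 -0.85 0 0 0"

```text
clock: 5.2
position: [0.4375, 0.1338, 0.1512]
tool_rot: [3.14, 0.002, 2.915]
force: [0.3, 0.2, -4.4]
grip_width: 0.0535
```

```bash
python3 go.py 0.655 0.1906 0.15 -4.3 25 1
python3 - <<'E'
from h import *
for n in("scene",):
    im=cams.grab_frame(n); cv2.imwrite(f"pics/{n}2.png",im)
    p=proj(n,[[.437,.134,.13]])[0].astype(int); a=im[max(0,p[1]-75):p[1]+75,p[0]-100:p[0]+100]
    cv2.imwrite(f"pics/{n}2z.png",cv2.resize(a,None,fx=3,fy=3))
E
```

```text
t 5.2 pos [0.4375 0.1338 0.1512] q [-0.44  0.41  0.01  2.12 -0.01  0.61  0.93] dist 0.2248 ang 26.3 w 0.0535 F [ 0.3  0.2 -4.4]
0 [-0.664  0.348  0.006] [-0.02  -0.276 -0.095]
1 [-0.67   0.296  0.156] [-0.02  -0.276 -0.095]
```

View pics/scene2z.png

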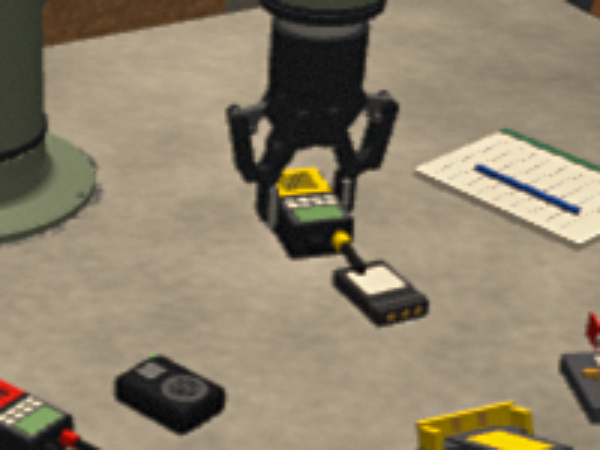

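```bash
python3 go.py 0.627 0.1927 0.135 -4.3 25 1
```

```text
t 5.25 pos [0.4371 0.1336 0.1502] q [-0.44  0.41  0.01  2.12 -0.01  0.61  0.93] dist 0.1995 ang 26.4 w 0.0532 F [ 0.2 -0.2 -3.8]
0 [-0.572  0.334  0.052] [-0.021 -0.277 -0.095]
1 [-0.57   0.289  0.181] [-0.021 -0.277 -0.095]
```

arm_command --pt "-1 -0.06 0.03 0 0 -0.03 -0.01" --pt "-1 -0.17 0.1 0.01 0 -0.08 -0.03" --pt "-1 -0.28 0.17 0.02 -0.01 -0.13 -0.05" --pt "-1 -0.4 0.23 0.03 -0.015 -0.19 -0.06" --pt "-1 -0.5 0.3 0.045 -0.02 -0.25 -0.08" --pt "-1 -0.572 0.334 0.052 -0.021 -0.277 -0.095" --pt "-1 -0.572 0.334 0.052 -0.021 -0.277 -0.095"

```text
clock: 6.12
position: [0.5322, 0.1634, 0.1414]
tool_rot: [3.134, 0.218, 2.99]
force: [0.0, -0.6, -3.1]
grip_width: 0.0532
```

arm_command --pt "-1 -0.06 0.03 0.02 0 -0.03 -0.01" --pt "-1 -0.17 0.09 0.05 0 -0.08 -0.03" --pt "-1 -0.28 0.15 0.09 -0.01 -0.13 -0.05" --pt "-1 -0.4 0.2 0.13 -0.015 -0.19 -0.06" --pt "-1 -0.5 0.26 0.16 -0.02 -0.25 -0.08" --pt "-1 -0.57 0.289 0.181 -0.021 -0.277 -0.095" --pt "-1 -0.57 0.289 0.181 -0.021 -0.277 -0.095"

```text
clock: 7.0
position: [0.6271, 0.193, 0.1338]
tool_rot: [-3.141, 0.436, 3.068]
force: [-0.8, 0.4, -2.7]
grip_width: 0.0531
```

```bash
python3 go.py 0.6523 0.1908 0.0667 -4.3 25 1;  python3 - <<'E'
from h import *
for n in("scene","top"):
    im=cams.grab_frame(n); cv2.imwrite(f"pics/{n}3.png",im)
    p=proj(n,[[.66,.19,.05]])[0].astype(int); a=im[max(0,p[1]-75):p[1]+75,p[0]-100:p[0]+100]
    cv2.imwrite(f"pics/{n}3z.png",cv2.resize(a,None,fx=3,fy=3))
E
```

```text
t 7.0 pos [0.6271 0.193  0.1338] q [-0.71  0.61  0.3   1.96  0.29  0.23  0.73] dist 0.0718 ang 0.1 w 0.0531 F [-0.8  0.4 -2.7]
0 [ 0.036 -0.002  0.477] [-0.    -0.     0.001]
```

View pics/scene3z.png

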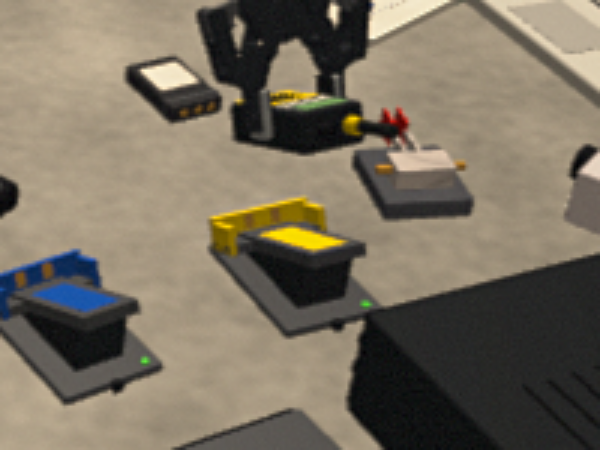

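View pics/top3z.png

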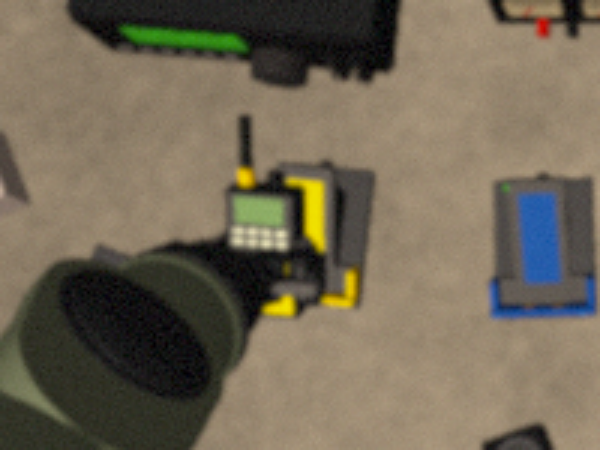

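```bash
cat > chk.py <<'E'
import sys
from h import *
from scipy.spatial.transform import Rotation as Ro
from workcell import telemetry
# ring expectation given held radio; args: file suffix, colour, flip
def run(k,c,flip):
    s=telemetry.observe(); R=Ro.from_euler("xyz",s["tool_rot"]); f=-1 if flip else 1
    Rr=R.as_matrix()@np.diag([f,-f,-1.0])
    for n in("top","scene"):
        im=cv2.imread(f"pics/{n}{k}.png"); e=proj(n,s["position"]+Rr@[.055,.014,-.0045])[0]
        N,l,st,ce=cv2.connectedComponentsWithStats(mask(im,c)); 
        d=np.hypot(*(ce-e).T); o=[(ce[i].round(1),int(st[i,4])) for i in np.argsort(d) if 6<st[i,4]<80][:2]; print(n,"exp",e.round(1),o)
    a,b=[[(ce) for ce in [0]] for _ in (0,1)]
run(sys.argv[1],sys.argv[2],int(sys.argv[3]))
E
python3 chk.py 3 yellow 1
```

```text
top exp [180.4 162.6] [(array([179.5, 162.8]), 45), (array([191.2, 205.9]), 71)]
scene exp [489.6 200.5] [(array([488.7, 200.9]), 33), (array([468. , 191.8]), 44)]
```

arm_command --pt "-1 0.01 0 0.08 0 0 0" --pt "-1 0.02 0 0.18 0 0 0" --pt "-1 0.03 -0.002 0.28 0 0 0" --pt "-1 0.036 -0.002 0.36 0 0 0" --pt "-1 0.036 -0.002 0.42 0 0 0" --pt "-1 0.036 -0.002 0.46 0 0 0" --pt "-1 0.036 -0.002 0.477 0 0 0" --pt "-1 0.036 -0.002 0.477 0 0 0"

```text
clock: 8.1
position: [0.6519, 0.1902, 0.0664]
tool_rot: [-3.141, 0.435, 3.066]
force: [-0.1, -0.5, -3.2]
grip_width: 0.0532
```

```bash
python3 go.py 0.6523 0.1908 0.0667 -4.3 25 1;  python3 - <<'E'
from h import *
for n in("scene","top"):
    im=cams.grab_frame(n); cv2.imwrite(f"pics/{n}4.png",im)
    p=proj(n,[[.66,.19,.05]])[0].astype(int); a=im[max(0,p[1]-55):p[1]+55,p[0]-80:p[0]+80]
    cv2.imwrite(f"pics/{n}4z.png",cv2.resize(a,None,fx=4,fy=4))
E
python3 chk.py 4 yellow 1
```

```text
t 8.1 pos [0.6519 0.1902 0.0664] q [-0.6   0.74  0.18  1.92  0.74  0.16  0.29] dist 0.0008 ang 0.1 w 0.0532 F [-0.1 -0.5 -3.2]
0 [-0.003  0.004 -0.001] [-0.    -0.001 -0.   ]
top exp [190.7 158.6] [(array([190.1, 158.8]), 45)]
scene exp [491.  232.2] [(array([489.7, 232.6]), 35), (array([481. , 241.4]), 17)]
```

View pics/scene4z.png

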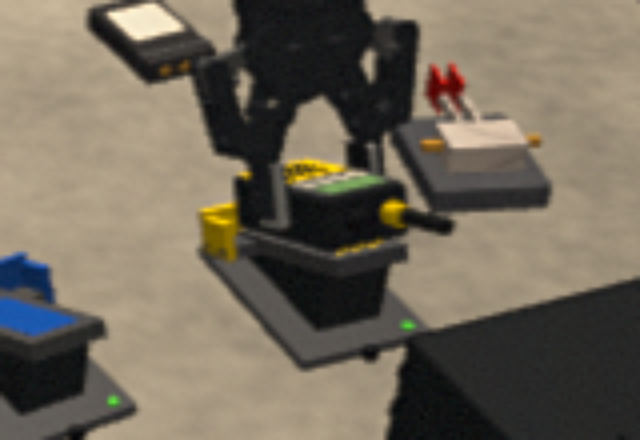

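arm_command --pt "-1 -0.003 0.004 0.006 0 0 0" --pt "-1 -0.003 0.004 0.012 0 0 0" --pt "-1 -0.003 0.004 0.018 0 0 0" --pt "-1 -0.003 0.004 0.018 0 0 0"

```text
clock: 8.7
position: [0.6536, 0.1909, 0.0647]
tool_rot: [-3.141, 0.436, 3.067]
force: [-0.5, 0.4, -2.7]
grip_width: 0.053
```

```bash
python3 go.py 0.6523 0.1908 0.0667 -4.3 25 1
```

```text
t 8.7 pos [0.6536 0.1909 0.0647] q [-0.59  0.74  0.17  1.91  0.76  0.16  0.28] dist 0.0024 ang 0.0 w 0.053 F [-0.5  0.4 -2.7]
0 [ 0.002 -0.001 -0.016] [-0.    -0.001 -0.   ]
```

arm_command --pt "0.4 0 0 0 0 0 0" --pt "0.5 0 0 0 0 0 0" --pt "0.7 0 0 0 0 0 0" --pt "0.8 0 0 0 0 0 0" --pt "0.8 0 0 0 0 0 0" --pt "0.8 0 0 0 0 0 0"

```text
clock: 9.45
position: [0.6536, 0.1909, 0.0647]
tool_rot: [-3.142, 0.436, 3.066]
force: [0.2, -0.6, -0.3]
grip_width: 0.0763
```

```bash
python3 go.py 0.6 0.19 0.16 -4.3 25 1;  python3 - <<'E'
from h import *
for n in("scene","top"):
    im=cams.grab_frame(n); cv2.imwrite(f"pics/{n}5.png",im)
    p=proj(n,[[.66,.19,.05]])[0].astype(int); a=im[max(0,p[1]-55):p[1]+55,p[0]-80:p[0]+80]
    cv2.imwrite(f"pics/{n}5z.png",cv2.resize(a,None,fx=4,fy=4))
E
python3 chk.py 5 yellow 1
```

```text
t 9.45 pos [0.6536 0.1909 0.0647] q [-0.59  0.74  0.17  1.91  0.76  0.16  0.28] dist 0.1093 ang 0.0 w 0.0763 F [ 0.2 -0.6 -0.3]
0 [ 0.054 -0.033 -0.726] [-0. -0. -0.]
top exp [190.8 158.1] [(array([190.3, 160.1]), 39), (array([199. , 185.7]), 7)]
scene exp [491.5 233.3] [(array([489.6, 233.6]), 35), (array([466.2, 223.4]), 79)]
```

View pics/scene5z.png

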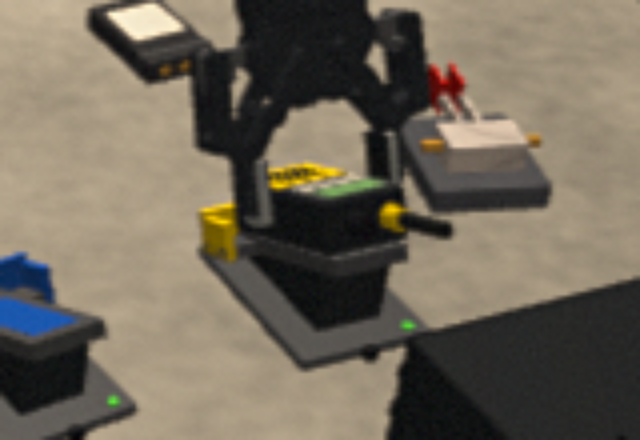

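arm_command --pt "0.8 0 0 -0.06 0 0 0" --pt "0.8 0 0 -0.15 0 0 0" --pt "0.8 0 0 -0.28 0 0 0" --pt "1 0 0 -0.42 0 0 0" --pt "1 0 0 -0.58 0 0 0" --pt "1 0 0 -0.7 0 0 0" --pt "1 0 0 -0.7 0 0 0"

```text
clock: 10.42
position: [0.6095, 0.1945, 0.1616]
tool_rot: [3.14, 0.438, 3.066]
force: [1.1, 0.2, -0.2]
grip_width: 0.0854
```

```bash
python3 go.py 0.4403 -0.1331 0.16 24.4 0 0;  python3 - <<'E'
from h import *
for n in("scene","top"):
    im=cams.grab_frame(n); cv2.imwrite(f"pics/{n}6.png",im)
    p=proj(n,[[.66,.19,.05]])[0].astype(int); a=im[max(0,p[1]-55):p[1]+55,p[0]-80:p[0]+80]
    cv2.imwrite(f"pics/{n}6z.png",cv2.resize(a,None,fx=4,fy=4))
E
```

```text
t 10.43 pos [0.6095 0.1945 0.1616] q [-0.55  0.52  0.04  1.98  0.69  0.34  0.36] dist 0.3687 ang 152.0 w 0.0854 F [ 1.1  0.2 -0.2]
0 [ 0.218 -0.566 -0.1  ] [0.183 0.046 0.823]
1 [-0.168 -0.591 -0.013] [0.183 0.046 0.823]
2 [-0.49  -0.368  0.046] [0.183 0.046 0.823]
3 [-0.612  0.009  0.052] [0.183 0.046 0.823]
```

View pics/top6z.png

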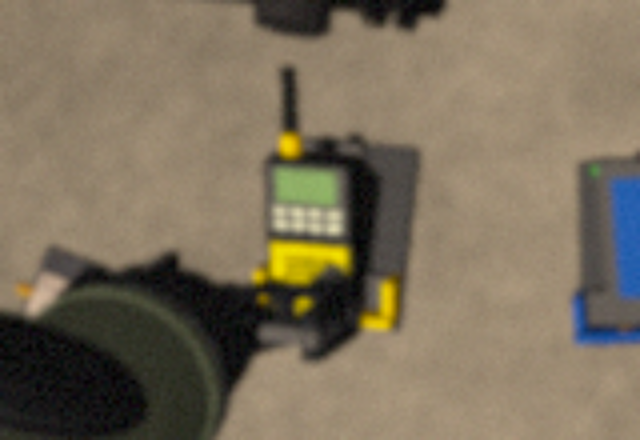

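View pics/scene6z.png

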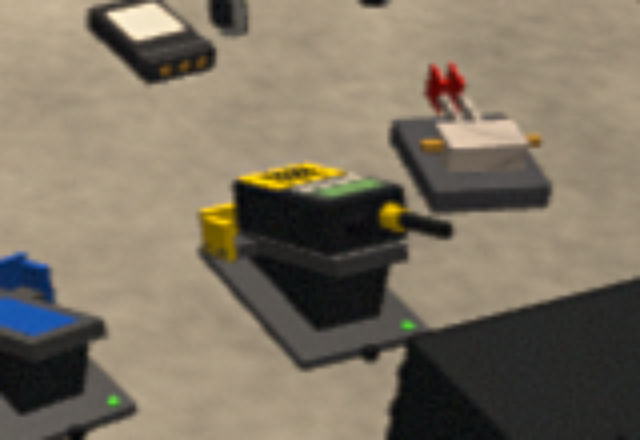

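arm_command --pt "1 0.03 -0.08 -0.015 0.02 0.005 0.1" --pt "1 0.07 -0.2 -0.03 0.05 0.015 0.25" --pt "1 0.11 -0.3 -0.05 0.09 0.02 0.4" --pt "1 0.15 -0.4 -0.07 0.12 0.03 0.55" --pt "1 0.18 -0.5 -0.09 0.15 0.04 0.7" --pt "1 0.218 -0.566 -0.1 0.183 0.046 0.823"

```text
clock: 11.28
position: [0.5669, 0.1113, 0.159]
tool_rot: [3.013, 0.354, 2.365]
force: [-0.3, -0.0, -0.8]
grip_width: 0.0854
```

arm_command --pt "1 -0.03 -0.1 0 0.03 0.01 0.14" --pt "1 -0.06 -0.2 0 0.06 0.015 0.28" --pt "1 -0.09 -0.3 -0.005 0.09 0.02 0.42" --pt "1 -0.12 -0.4 -0.01 0.12 0.03 0.56" --pt "1 -0.14 -0.5 -0.01 0.15 0.04 0.7" --pt "1 -0.168 -0.591 -0.013 0.183 0.046 0.823"

```text
clock: 12.02
position: [0.5244, 0.0297, 0.1588]
tool_rot: [2.97, 0.216, 1.705]
force: [0.0, -1.0, -0.4]
grip_width: 0.0854
```

```bash
python3 go.py 0.4403 -0.1331 0.13 24.4 0 0
```

```text
t 12.03 pos [0.5244 0.0297 0.1588] q [-0.54  0.45  0.29  2.1   0.24  0.48 -0.34] dist 0.1855 ang 75.8 w 0.0854 F [ 0.  -1.  -0.4]
0 [-0.468 -0.38   0.138] [0.182 0.048 0.821]
1 [-0.601 -0.001  0.145] [0.182 0.048 0.821]
```

arm_command --pt "1 -0.07 -0.06 0.02 0.03 0.01 0.14" --pt "1 -0.15 -0.12 0.04 0.06 0.015 0.28" --pt "1 -0.23 -0.19 0.07 0.09 0.02 0.42" --pt "1 -0.31 -0.25 0.09 0.12 0.03 0.56" --pt "1 -0.39 -0.32 0.11 0.15 0.04 0.7" --pt "1 -0.468 -0.38 0.138 0.182 0.048 0.821"

```text
clock: 12.78
position: [0.4827, -0.0519, 0.1444]
tool_rot: [3.02, 0.08, 1.067]
force: [0.4, 0.7, -0.0]
grip_width: 0.0851
```

```bash
python3 go.py 0.4403 -0.1331 0.13 24.4 0 0
```

```text
t 12.78 pos [ 0.4827 -0.0519  0.1444] q [-0.37  0.46  0.34  2.13 -0.04  0.52 -0.53] dist 0.0928 ang 37.9 w 0.0851 F [ 0.4  0.7 -0. ]
0 [-0.601 -0.004  0.145] [0.182 0.048 0.821]
```

arm_command --pt "1 -0.1 0 0.02 0.03 0.01 0.14" --pt "1 -0.2 0 0.05 0.06 0.015 0.28" --pt "1 -0.3 0 0.08 0.09 0.02 0.42" --pt "1 -0.4 0 0.1 0.12 0.03 0.56" --pt "1 -0.5 0 0.12 0.15 0.04 0.7" --pt "1 -0.601 -0.004 0.145 0.182 0.048 0.821" --pt "1 -0.601 -0.004 0.145 0.182 0.048 0.821" --pt "1 -0.601 -0.004 0.145 0.182 0.048 0.821"

```text
clock: 13.78
position: [0.4411, -0.1322, 0.1303]
tool_rot: [3.141, -0.0, 0.431]
force: [0.1, 0.3, 0.7]
grip_width: 0.0853
```

```bash
python3 go.py 0.4403 -0.1331 0.025 24.4 0 0;python3 - <<'E'
from h import *
for n in("scene","top"):
    im=cams.grab_frame(n); cv2.imwrite(f"pics/{n}7.png",im)
im=cv2.imread("pics/scene7.png")
cv2.imwrite("pics/scene7z.png",cv2.resize(im[130:270,220:520],None,fx=2.6,fy=2.6))
E
```

```text
t 13.78 pos [ 0.4411 -0.1322  0.1303] q [-0.12  0.48  0.37  2.14 -0.32  0.57 -0.66] dist 0.1053 ang 0.3 w 0.0853 F [0.1 0.3 0.7]
0 [-0.008  0.003  0.702] [ 0.001 -0.     0.007]
```

View pics/scene7z.png

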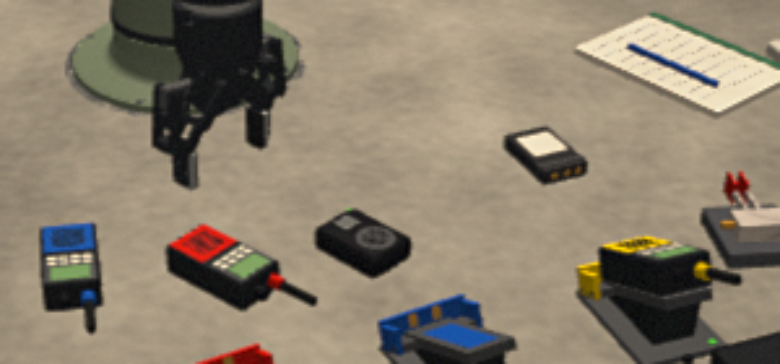

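View pics/top7.png

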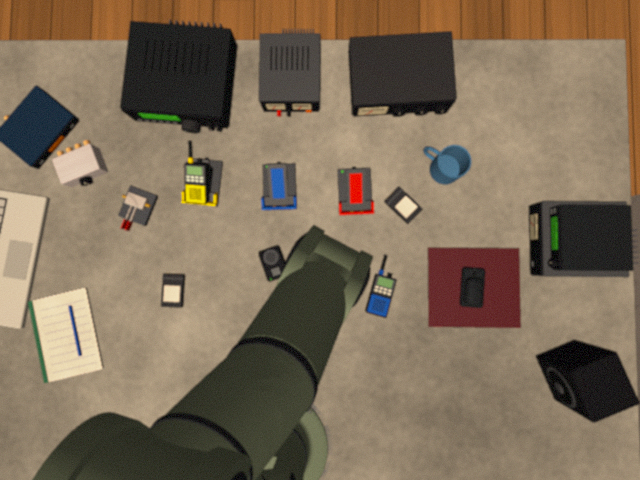

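arm_command --pt "1 0 0 0.15 0 0 0" --pt "1 0 0 0.3 0 0 0" --pt "1 -0.004 0 0.45 0 0 0" --pt "1 -0.008 0.003 0.58 0 0 0.007" --pt "1 -0.008 0.003 0.67 0 0 0.007" --pt "1 -0.008 0.003 0.702 0 0 0.007" --pt "1 -0.008 0.003 0.702 0 0 0.007"

```text
clock: 14.75
position: [0.4402, -0.1334, 0.0254]
tool_rot: [3.141, -0.001, 0.424]
force: [-0.2, 0.5, 0.6]
grip_width: 0.0853
```

arm_command --pt "-1 0 0 0 0 0 0" --pt "-1 0 0 0 0 0 0" --pt "-1 0 0 0 0 0 0" --pt "-1 0 0 0 0 0 0" --pt "-1 0 0 0 0 0 0"

```text
clock: 15.38
position: [0.4405, -0.1335, 0.026]
tool_rot: [3.141, -0.002, 0.424]
force: [-1.4, 1.2, 10.4]
grip_width: 0.0534
```

arm_command --pt "-1 0 0 -0.05 0 0 0" --pt "-1 0 0 -0.15 0 0 0" --pt "-1 0 0 -0.35 0 0 0" --pt "-1 0 0 -0.55 0 0 0" --pt "-1 0 0 -0.75 0 0 0" --pt "-1 0 0 -0.85 0 0 0" --pt "-1 0 0 -0.85 0 0 0"

```text
clock: 16.25
position: [0.4404, -0.1332, 0.1536]
tool_rot: [3.14, -0.002, 0.424]
force: [0.2, 0.5, -2.8]
grip_width: 0.0529
```

```bash
python3 go.py 0.6083 -0.201 0.135 3.3 25 0; python3 go.py 0.6309 -0.1997 0.068 3.3 25 0
```

```text
t 16.25 pos [ 0.4404 -0.1332  0.1536] q [-0.16  0.44  0.41  2.13 -0.3   0.62 -0.68] dist 0.182 ang 32.4 w 0.0529 F [ 0.2  0.5 -2.8]
0 [0.417 0.436 0.064] [-0.05   0.273  0.23 ]
1 [0.463 0.351 0.174] [-0.05   0.273  0.23 ]
t 16.25 pos [ 0.4404 -0.1332  0.1536] q [-0.16  0.44  0.41  2.13 -0.3   0.62 -0.68] dist 0.2191 ang 32.4 w 0.0529 F [ 0.2  0.5 -2.8]
0 [0.487 0.463 0.287] [-0.05   0.273  0.23 ]
1 [0.486 0.361 0.409] [-0.05   0.273  0.23 ]
```

arm_command --pt "-1 0.04 0.04 0.005 -0.005 0.03 0.02" --pt "-1 0.12 0.12 0.02 -0.015 0.08 0.06" --pt "-1 0.2 0.21 0.03 -0.025 0.13 0.11" --pt "-1 0.29 0.3 0.045 -0.035 0.19 0.16" --pt "-1 0.36 0.38 0.055 -0.045 0.24 0.2" --pt "-1 0.417 0.436 0.064 -0.05 0.273 0.23" --pt "-1 0.417 0.436 0.064 -0.05 0.273 0.23"

```text
clock: 17.12
position: [0.5238, -0.1678, 0.1426]
tool_rot: [3.122, -0.217, 0.243]
force: [-0.4, -0.1, -1.3]
grip_width: 0.0531
```

arm_command --pt "-1 0.05 0.03 0.015 -0.005 0.03 0.02" --pt "-1 0.13 0.1 0.05 -0.015 0.08 0.06" --pt "-1 0.22 0.17 0.08 -0.025 0.13 0.11" --pt "-1 0.32 0.24 0.12 -0.035 0.19 0.16" --pt "-1 0.4 0.31 0.15 -0.045 0.24 0.2" --pt "-1 0.463 0.351 0.174 -0.05 0.273 0.23" --pt "-1 0.463 0.351 0.174 -0.05 0.273 0.23"

```text
clock: 18.0
position: [0.6079, -0.2013, 0.1336]
tool_rot: [-3.14, -0.434, 0.056]
force: [0.1, -0.2, -1.7]
grip_width: 0.0531
```

```bash
python3 go.py 0.6303 -0.1997 0.068 3.3 25 0;  python3 - <<'E'
from h import *
for n in("scene","top"):
    im=cams.grab_frame(n); cv2.imwrite(f"pics/{n}8.png",im)
    p=proj(n,[[.64,-.2,.06]])[0].astype(int); a=im[max(0,p[1]-75):p[1]+75,p[0]-100:p[0]+100]
    cv2.imwrite(f"pics/{n}8z.png",cv2.resize(a,None,fx=3,fy=3))
E
python3 chk.py 8 red 0
```

```text
t 18.0 pos [ 0.6079 -0.2013  0.1336] q [ 0.27  0.57  0.04  1.99 -0.79  0.24 -0.48] dist 0.0694 ang 0.1 w 0.0531 F [ 0.1 -0.2 -1.7]
0 [-0.048 -0.002  0.46 ] [-0.001  0.002 -0.002]
top exp [352.1 172.6] [(array([351.2, 172.8]), 50), (array([340.7, 213.5]), 11)]
scene exp [323.1 240.1] [(array([322.2, 242.2]), 34), (array([502.8, 200.6]), 60)]
```

View pics/scene8z.png

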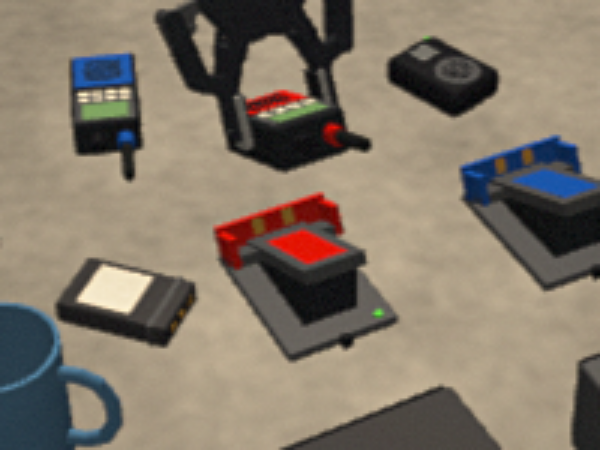

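arm_command --pt "-1 -0.01 0 0.08 0 0 0" --pt "-1 -0.02 0 0.18 0 0 0" --pt "-1 -0.03 0 0.28 0 0 0" --pt "-1 -0.048 -0.002 0.35 0 0 0" --pt "-1 -0.048 -0.002 0.4 0 0 0" --pt "-1 -0.048 -0.002 0.43 0 0 0" --pt "-1 -0.048 -0.002 0.45 0 0 0" --pt "-1 -0.048 -0.002 0.46 0 0 0"

```text
clock: 19.1
position: [0.6302, -0.1995, 0.0676]
tool_rot: [-3.141, -0.434, 0.057]
force: [-0.5, -0.5, -1.3]
grip_width: 0.053
```

```bash
python3 go.py 0.6303 -0.1997 0.068 3.3 25 0;  python3 - <<'E'
from h import *
for n in("scene","top"):
    im=cams.grab_frame(n); cv2.imwrite(f"pics/{n}9.png",im)
    p=proj(n,[[.64,-.2,.06]])[0].astype(int); a=im[max(0,p[1]-55):p[1]+55,p[0]-80:p[0]+80]
    cv2.imwrite(f"pics/{n}9z.png",cv2.resize(a,None,fx=4,fy=4))
E
```

```text
t 19.1 pos [ 0.6302 -0.1995  0.0676] q [ 0.27  0.71  0.01  1.96 -1.15  0.16 -0.11] dist 0.0005 ang 0.2 w 0.053 F [-0.5 -0.5 -1.3]
0 [ 0.001  0.002 -0.002] [-0.001  0.003 -0.001]
```

View pics/scene9z.png

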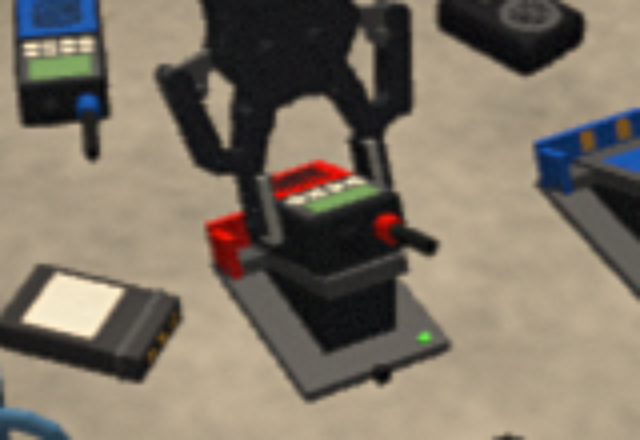

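arm_command --pt "0.4 0 0 0 0 0 0" --pt "0.5 0 0 0 0 0 0" --pt "0.7 0 0 0 0 0 0" --pt "0.8 0 0 0 0 0 0" --pt "0.8 0 0 0 0 0 0" --pt "0.8 0 0 0 0 0 0"

```text
clock: 19.95
position: [0.6303, -0.1996, 0.0683]
tool_rot: [-3.141, -0.435, 0.057]
force: [-0.3, 0.4, -0.2]
grip_width: 0.0772
```

arm_command --pt "0.8 0 0 -0.06 0 0 0" --pt "0.8 0 0 -0.15 0 0 0" --pt "0.8 0 0 -0.28 0 0 0" --pt "1 0 0 -0.42 0 0 0" --pt "1 0 0 -0.58 0 0 0" --pt "1 0 0 -0.7 0 0 0" --pt "1 0 0 -0.7 0 0 0"

```text
clock: 20.82
position: [0.5862, -0.2022, 0.1655]
tool_rot: [3.142, -0.437, 0.057]
force: [0.8, 0.1, 0.0]
grip_width: 0.0854
```

```bash
python3 go.py 0.38 -0.2625 0.13 -15.3 0 0;  python3 - <<'E'
from h import *
for n in("scene","top"):
    im=cams.grab_frame(n); cv2.imwrite(f"pics/{n}10.png",im)
    p=proj(n,[[.64,-.2,.06]])[0].astype(int); a=im[max(0,p[1]-55):p[1]+55,p[0]-80:p[0]+80]
    cv2.imwrite(f"pics/{n}10z.png",cv2.resize(a,None,fx=4,fy=4))
E
```

```text
t 20.82 pos [ 0.5862 -0.2022  0.1655] q [ 0.1   0.51  0.28  2.03 -0.99  0.35 -0.29] dist 0.2178 ang 31.1 w 0.0854 F [0.8 0.1 0. ]
0 [-0.682  0.162 -0.188] [-0.045 -0.276  0.203]
1 [-0.671  0.274 -0.033] [-0.045 -0.276  0.203]
```

View pics/scene10z.png

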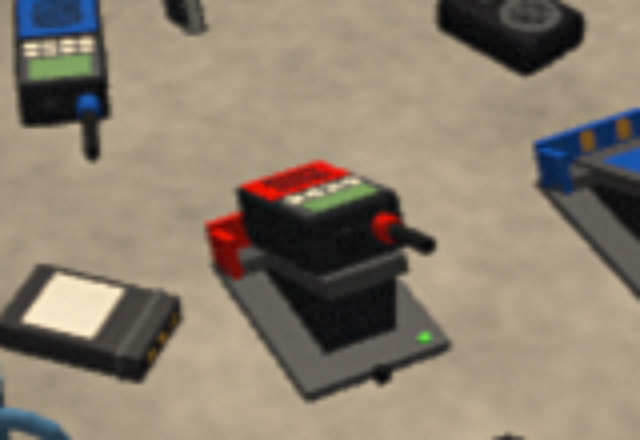

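View pics/top10z.png

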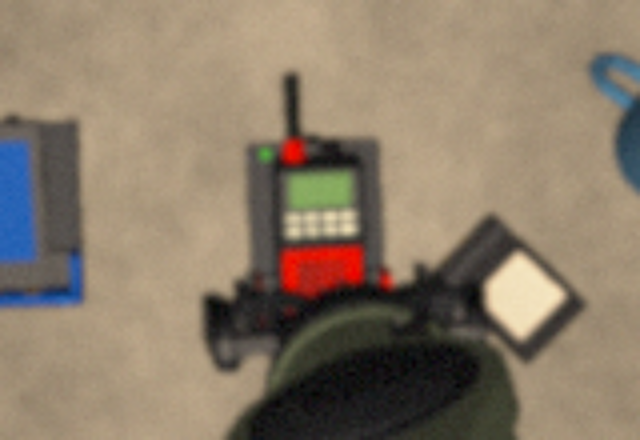

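arm_command --pt "1 -0.06 0.01 -0.02 -0.005 -0.03 0.02" --pt "1 -0.18 0.04 -0.05 -0.01 -0.07 0.05" --pt "1 -0.31 0.07 -0.08 -0.02 -0.12 0.09" --pt "1 -0.44 0.1 -0.12 -0.03 -0.18 0.13" --pt "1 -0.57 0.13 -0.16 -0.04 -0.23 0.17" --pt "1 -0.682 0.162 -0.188 -0.045 -0.276 0.203"

```text
clock: 21.68
position: [0.4823, -0.2324, 0.1455]
tool_rot: [-3.123, -0.213, -0.11]
force: [-0.9, 0.9, 0.2]
grip_width: 0.0852
```

arm_command --pt "1 -0.13 0.05 -0.005 -0.01 -0.05 0.04" --pt "1 -0.26 0.1 -0.01 -0.02 -0.1 0.08" --pt "1 -0.39 0.15 -0.02 -0.025 -0.15 0.12" --pt "1 -0.52 0.21 -0.025 -0.035 -0.21 0.16" --pt "1 -0.62 0.25 -0.03 -0.04 -0.25 0.19" --pt "1 -0.671 0.274 -0.033 -0.045 -0.276 0.203" --pt "1 -0.671 0.274 -0.033 -0.045 -0.276 0.203"

```text
clock: 22.55
position: [0.3799, -0.2626, 0.1284]
tool_rot: [3.141, 0.003, -0.267]
force: [-0.0, -0.8, 0.5]
grip_width: 0.0853
```

```bash
python3 go.py 0.38 -0.2625 0.023 -15.3 0 0;  python3 - <<'E'
from h import *
for n in("scene","top"):
    im=cams.grab_frame(n); cv2.imwrite(f"pics/{n}11.png",im)
im=cv2.imread("pics/scene11.png"); cv2.imwrite("pics/scene11z.png",cv2.resize(im[140:320,160:460],None,fx=2.6,fy=2.6))
im=cv2.imread("pics/top11.png"); cv2.imwrite("pics/top11z.png",cv2.resize(im[140:330,170:450],None,fx=2.6,fy=2.6))
E
```

```text
t 22.55 pos [ 0.3799 -0.2626  0.1284] q [-0.06  0.59  0.73  2.15 -0.66  0.65 -0.7 ] dist 0.1054 ang 0.2 w 0.0853 F [-0.  -0.8  0.5]
0 [ 0.003 -0.001  0.703] [ 0.     0.004 -0.   ]
```

View pics/scene11z.png

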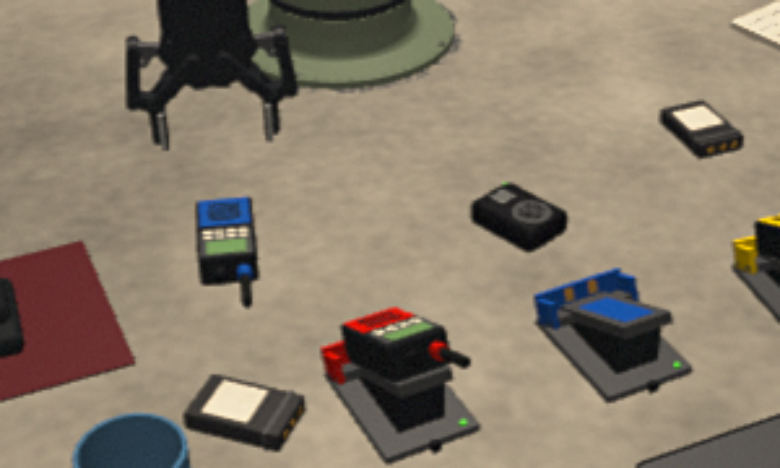

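View pics/top11z.png

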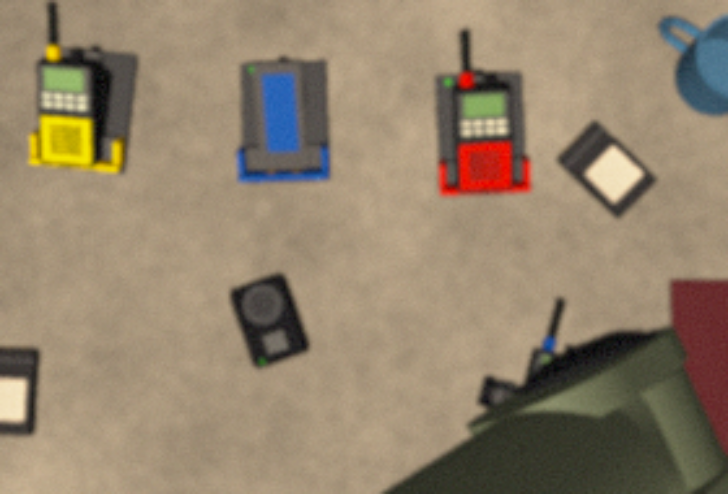

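```bash
cat > seat.py <<'E'
import sys
from h import *
from scipy.spatial.transform import Rotation as Ro
St={"red":(.641,-.1991,3.3),"blue":(.652,-.0055,1.4),"yellow":(.6624,.19,-4.3)}
k=sys.argv[1]
for c in sys.argv[2:]:
    x,y,a=St[c]; Rz=Ro.from_euler("z",a,degrees=True); Rr=(Rz*Ro.from_euler("y",-25,degrees=True)).as_matrix()
    ctr=np.array([x,y,0])+Rz.apply([-.0115,0,.0556]); px={}
    for nm,off,lo,hi in(("ring",[.0555,.014,.002],6,90),("plate",[-.0245,0,.016],150,900)):
        X=ctr+Rr@off; P=[]
        for n in("top","scene"):
            N,l,st,ce=cv2.connectedComponentsWithStats(mask(cv2.imread(f"pics/{n}{k}.png"),c)); e=proj(n,X)[0]
            i=min((i for i in range(1,N) if lo<st[i,4]<hi),key=lambda i:np.hypot(*(ce[i]-e)),default=None); P.append(ce[i])
            print(c,nm,n,"exp",e.round(1),"got",ce[i].round(1),st[i,4])
        T=tri(*P); print("   tri err in stand frame mm",(Rz.inv().apply(T-X)*1000).round(1))
E
python3 seat.py 11 red yellow
```

```text
red ring top exp [350.1 170.7] got [349.  170.6] 46
red ring scene exp [327.9 274.1] got [327.5 273.8] 34
   tri err in stand frame mm [-0.4  0.9  0.2]
red plate top exp [357.2 204.1] got [356.  204.9] 532
red plate scene exp [304.9 262.9] got [[[321.9 239. ]
  [128.   84. ]
  [502.8 200.6]
  [506.  206. ]
  [147.3 271.1]
  [304.8 262.7]
  [288.7 278.2]
  [327.5 273.8]]] [[  96  233  115   76 4197]]Traceback (most recent call last):
  File "seat.py", line 15, in <module>
    T=tri(*P); print("   tri err in stand frame mm",(Rz.inv().apply(T-X)*1000).round(1))
  File "h.py", line 15, in tri
    X=cv2.triangulatePoints(P[0],P[1],np.array(p1,float).reshape(2,1),np.array(p2,float).reshape(2,1));return (X[:3]/X[3]).ravel()
                                                                      ~~~~~~~~~~~~~~~~~~~~~~~~~~^^^^^
ValueError: cannot reshape array of size 16 into shape (2,1)
```

arm_command --pt "1 0 0 0.15 0 0 0" --pt "1 0 0 0.3 0 0 0" --pt "1 0 0 0.45 0 0 0" --pt "1 0.003 0 0.58 0 0.004 0" --pt "1 0.003 0 0.67 0 0.004 0" --pt "1 0.003 0 0.7 0 0.004 0" --pt "1 0.003 0 0.7 0 0.004 0"

```text
clock: 23.52
position: [0.3802, -0.2626, 0.0237]
tool_rot: [3.142, -0.0, -0.267]
force: [-0.2, -1.1, 0.9]
grip_width: 0.0853
```

arm_command --pt "-1 0 0 0 0 0 0" --pt "-1 0 0 0 0 0 0" --pt "-1 0 0 0 0 0 0" --pt "-1 0 0 0 0 0 0" --pt "-1 0 0 0 0 0 0"

```text
clock: 24.15
position: [0.3804, -0.2628, 0.0241]
tool_rot: [3.141, -0.001, -0.267]
force: [-1.2, -0.1, 10.5]
grip_width: 0.0532
```

arm_command --pt "-1 0 0 -0.05 0 0 0" --pt "-1 0 0 -0.15 0 0 0" --pt "-1 0 0 -0.35 0 0 0" --pt "-1 0 0 -0.55 0 0 0" --pt "-1 0 0 -0.75 0 0 0" --pt "-1 0 0 -0.85 0 0 0" --pt "-1 0 0 -0.85 0 0 0"

```text
clock: 25.02
position: [0.3805, -0.2623, 0.1515]
tool_rot: [-3.141, -0.001, -0.267]
force: [1.0, 0.3, -2.7]
grip_width: 0.0535
```

```bash
python3 go.py 0.616 -0.0064 0.15 1.4 25 0
```

```text
t 25.02 pos [ 0.3805 -0.2623  0.1515] q [-0.1   0.55  0.79  2.13 -0.62  0.7  -0.73] dist 0.3478 ang 29.9 w 0.0535 F [ 1.   0.3 -2.7]
0 [ 0.355 -0.686  0.004] [ 0.027  0.183 -0.122]
1 [ 0.413 -0.649  0.073] [ 0.027  0.183 -0.122]
2 [ 0.457 -0.605  0.15 ] [ 0.027  0.183 -0.122]
```

arm_command --pt "-1 0.03 -0.06 0 0.002 0.015 -0.01" --pt "-1 0.1 -0.18 0 0.006 0.05 -0.03" --pt "-1 0.17 -0.31 0 0.012 0.085 -0.055" --pt "-1 0.24 -0.44 0 0.018 0.12 -0.08" --pt "-1 0.3 -0.57 0.004 0.023 0.15 -0.1" --pt "-1 0.355 -0.686 0.004 0.027 0.183 -0.122"

```text
clock: 25.78
position: [0.4596, -0.176, 0.1504]
tool_rot: [-3.127, -0.146, -0.171]
force: [0.2, 0.1, -2.2]
grip_width: 0.0532
```

arm_command --pt "-1 0.07 -0.11 0.01 0.005 0.03 -0.02" --pt "-1 0.14 -0.22 0.02 0.01 0.06 -0.04" --pt "-1 0.21 -0.33 0.035 0.014 0.09 -0.06" --pt "-1 0.28 -0.44 0.05 0.018 0.12 -0.08" --pt "-1 0.35 -0.55 0.06 0.023 0.15 -0.1" --pt "-1 0.413 -0.649 0.073 0.027 0.183 -0.122"

```text
clock: 26.52
position: [0.538, -0.091, 0.1499]
tool_rot: [-3.127, -0.292, -0.075]
force: [-0.1, 0.7, -1.9]
grip_width: 0.0531
```

```bash
python3 go.py 0.616 -0.0064 0.135 1.4 25 0
```

```text
t 26.52 pos [ 0.538  -0.091   0.1499] q [-0.35  0.5   0.55  2.15 -0.85  0.37 -0.76] dist 0.1161 ang 9.9 w 0.0531 F [-0.1  0.7 -1.9]
0 [ 0.428 -0.598  0.241] [ 0.026  0.183 -0.12 ]
```

arm_command --pt "-1 0.08 -0.11 0.04 0.005 0.03 -0.02" --pt "-1 0.16 -0.22 0.08 0.01 0.06 -0.04" --pt "-1 0.24 -0.33 0.12 0.014 0.09 -0.06" --pt "-1 0.32 -0.44 0.17 0.018 0.12 -0.08" --pt "-1 0.39 -0.54 0.21 0.023 0.16 -0.1" --pt "-1 0.428 -0.598 0.241 0.026 0.183 -0.12" --pt "-1 0.428 -0.598 0.241 0.026 0.183 -0.12"

```text
clock: 27.4
position: [0.6154, -0.0067, 0.1344]
tool_rot: [-3.141, -0.434, 0.024]
force: [-0.7, 0.2, -2.7]
grip_width: 0.0533
```

```bash
python3 go.py 0.6421 -0.0057 0.0663 1.4 25 0;  python3 - <<'E'
from h import *
for n in("scene","top"):
    im=cams.grab_frame(n); cv2.imwrite(f"pics/{n}12.png",im)
    p=proj(n,[[.65,0,.06]])[0].astype(int); a=im[max(0,p[1]-75):p[1]+75,p[0]-100:p[0]+100]
    cv2.imwrite(f"pics/{n}12z.png",cv2.resize(a,None,fx=3,fy=3))
E
python3 chk.py 12 blue 0
```

```text
t 27.4 pos [ 0.6154 -0.0067  0.1344] q [-0.36  0.56  0.34  2.09 -1.08  0.17 -0.61] dist 0.0731 ang 0.1 w 0.0533 F [-0.7  0.2 -2.7]
0 [-0.03  -0.002  0.487] [ 0.     0.003 -0.001]
top exp [266.5 168.5] [(array([265.6, 169.2]), 31), (array([279.7, 169.4]), 7)]
scene exp [409.3 218.6] [(array([408.8, 219.3]), 26), (array([388.4, 210. ]), 34)]
```

View pics/scene12z.png

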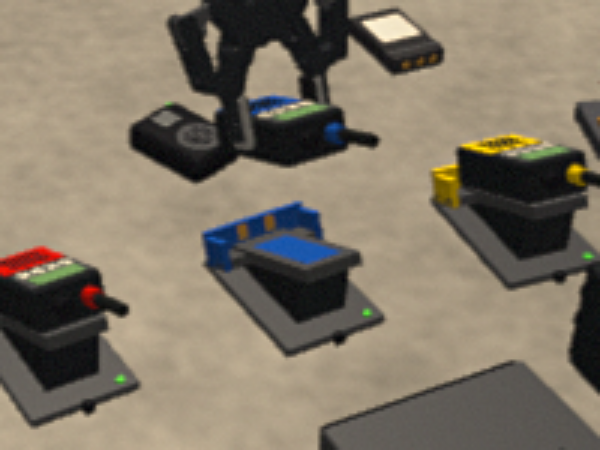

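arm_command --pt "-1 -0.01 0 0.06 0 0 0" --pt "-1 -0.02 0 0.14 0 0 0" --pt "-1 -0.03 0 0.22 0 0 0" --pt "-1 -0.03 -0.002 0.28 0 0.003 0" --pt "-1 -0.03 -0.002 0.3 0 0.003 0"

```text
clock: 28.12
position: [0.6354, -0.0072, 0.099]
tool_rot: [-3.141, -0.421, 0.022]
force: [-0.4, -0.6, -1.8]
grip_width: 0.0528
```

```bash
python3 go.py 0.6421 -0.0057 0.0663 1.4 25 0
```

```text
t 28.12 pos [ 0.6354 -0.0072  0.099 ] q [-0.33  0.65  0.32  2.04 -1.26  0.16 -0.44] dist 0.0334 ang 0.9 w 0.0528 F [-0.4 -0.6 -1.8]
0 [-0.048 -0.009  0.217] [ 0.     0.019 -0.003]
```

```bash
python3 go.py 0.6411 -0.0057 0.0685 1.4 22 0;python3 go.py 0.628 -0.0057 0.099 1.4 22 0
```

```text
t 28.12 pos [ 0.6354 -0.0072  0.099 ] q [-0.33  0.65  0.32  2.04 -1.26  0.16 -0.44] dist 0.0311 ang 2.1 w 0.0528 F [-0.4 -0.6 -1.8]
0 [-0.049 -0.009  0.201] [ 0.    -0.047 -0.003]
t 28.12 pos [ 0.6354 -0.0072  0.099 ] q [-0.33  0.65  0.32  2.04 -1.26  0.16 -0.44] dist 0.0076 ang 2.1 w 0.0528 F [-0.4 -0.6 -1.8]
0 [-0.045 -0.011 -0.02 ] [ 0.    -0.047 -0.003]
```

arm_command --pt "-1 -0.015 -0.004 -0.007 0 -0.015 -0.001" --pt "-1 -0.03 -0.008 -0.014 0 -0.03 -0.002" --pt "-1 -0.045 -0.011 -0.02 0 -0.047 -0.003" --pt "-1 -0.045 -0.011 -0.02 0 -0.047 -0.003"

```text
clock: 28.62
position: [0.6277, -0.0053, 0.0993]
tool_rot: [3.141, -0.384, 0.026]
force: [-0.0, -1.1, -2.5]
grip_width: 0.0537
```

```bash
python3 go.py 0.6411 -0.0057 0.0685 1.4 22 0
```

```text
t 28.62 pos [ 0.6277 -0.0053  0.0993] q [-0.41  0.66  0.43  2.04 -1.2   0.24 -0.52] dist 0.0336 ang 0.1 w 0.0537 F [-0.  -1.1 -2.5]
0 [0.006 0.005 0.224] [ 0.    -0.     0.002]
```

arm_command --pt "-1 0.002 0.002 0.05 0 0 0" --pt "-1 0.004 0.004 0.1 0 0 0" --pt "-1 0.006 0.005 0.14 0 0 0" --pt "-1 0.006 0.005 0.17 0 0 0" --pt "-1 0.006 0.005 0.19 0 0 0" --pt "-1 0.006 0.005 0.19 0 0 0"

```text
clock: 29.38
position: [0.6392, -0.0061, 0.073]
tool_rot: [3.141, -0.384, 0.026]
force: [-0.0, -0.7, -3.0]
grip_width: 0.0532
```

```bash
python3 go.py 0.6411 -0.0057 0.0685 1.4 22 0
python3 - <<'E'
from h import *
for n in("scene","top"):
    im=cams.grab_frame(n); cv2.imwrite(f"pics/{n}13.png",im)
    p=proj(n,[[.65,0,.06]])[0].astype(int); a=im[max(0,p[1]-55):p[1]+55,p[0]-80:p[0]+80]
    cv2.imwrite(f"pics/{n}13z.png",cv2.resize(a,None,fx=4,fy=4))
E
python3 chk.py 13 blue 0
```

```text
t 29.38 pos [ 0.6392 -0.0061  0.073 ] q [-0.33  0.7   0.32  2.01 -1.23  0.18 -0.47] dist 0.0049 ang 0.1 w 0.0532 F [-0.  -0.7 -3. ]
0 [ 0.001 -0.003  0.033] [-0.    -0.     0.001]
top exp [269.6 164. ] [(array([268.9, 164.6]), 27), (array([293.4, 204.3]), 29)]
scene exp [413.8 249.8] [(array([412.7, 250.2]), 25), (array([403.7, 260.9]), 31)]
```

View pics/scene13z.png

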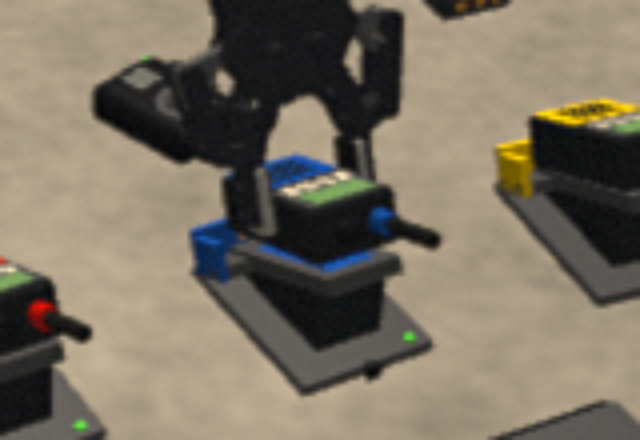

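arm_command --pt "-1 0 0 0.012 0 0 0" --pt "-1 0 0 0.024 0 0 0" --pt "-1 0 0 0.034 0 0 0" --pt "-1 0 0 0.034 0 0 0"

```text
clock: 29.98
position: [0.6411, -0.006, 0.0683]
tool_rot: [3.141, -0.384, 0.026]
force: [0.3, -0.5, -3.1]
grip_width: 0.0537
```

```bash
python3 go.py 0.6418 -0.0057 0.067 1.4 25 0; python3 go.py 0.6418 -0.0057 0.067 1.4 23.5 0
```

```text
t 29.98 pos [ 0.6411 -0.006   0.0683] q [-0.32  0.71  0.31  2.01 -1.24  0.17 -0.46] dist 0.0015 ang 3.0 w 0.0537 F [ 0.3 -0.5 -3.1]
0 [ 0.001 -0.002  0.01 ] [-0.     0.066  0.001]
t 29.98 pos [ 0.6411 -0.006   0.0683] q [-0.32  0.71  0.31  2.01 -1.24  0.17 -0.46] dist 0.0015 ang 1.5 w 0.0537 F [ 0.3 -0.5 -3.1]
0 [ 0.001 -0.002  0.01 ] [-0.     0.033  0.001]
```

arm_command --pt "0.3 0 0 0 0 0 0" --pt "0.4 0 0 0 0 0 0" --pt "0.5 0 0 0 0 0 0" --pt "0.7 0 0 0 0 0 0" --pt "0.8 0 0 0 0 0 0" --pt "0.8 0 0 0 0 0 0" --pt "0.8 0 0 0 0 0 0"

```text
clock: 30.85
position: [0.6411, -0.006, 0.0684]
tool_rot: [3.141, -0.384, 0.026]
force: [0.8, 0.4, -0.2]
grip_width: 0.0771
```

arm_command --pt "0.8 0 0 -0.06 0 0 0" --pt "0.8 0 0 -0.15 0 0 0" --pt "0.8 0 0 -0.28 0 0 0" --pt "1 0 0 -0.42 0 0 0" --pt "1 0 0 -0.58 0 0 0" --pt "1 0 0 -0.7 0 0 0" --pt "1 0 0 -0.7 0 0 0"

```text
clock: 31.72
position: [0.6018, -0.0066, 0.1671]
tool_rot: [-3.141, -0.386, 0.026]
force: [-0.1, -0.0, 0.0]
grip_width: 0.0853
```

```bash
python3 go.py 0.45 -0.0057 0.25 1.4 0 0
```

```text
t 31.73 pos [ 0.6018 -0.0066  0.1671] q [-0.59  0.56  0.66  2.08 -1.02  0.37 -0.69] dist 0.1729 ang 22.1 w 0.0853 F [-0.1 -0.   0. ]
0 [-0.364 -0.016 -0.446] [-0.    -0.246  0.001]
1 [-0.443 -0.016 -0.368] [-0.    -0.246  0.001]
```

arm_command --pt "1 -0.06 0 -0.08 0 -0.04 0" --pt "1 -0.15 0 -0.18 0 -0.1 0" --pt "1 -0.24 0 -0.29 0 -0.16 0" --pt "1 -0.32 0 -0.39 0 -0.21 0" --pt "1 -0.36 0 -0.45 0 -0.25 0" --pt "1 -0.36 0 -0.45 0 -0.25 0"

```text
clock: 32.48
position: [0.5266, -0.0086, 0.2081]
tool_rot: [3.141, -0.188, 0.026]
force: [0.5, -0.2, 0.4]
grip_width: 0.0852
```

arm_command --pt "1 -0.1 0 -0.08 0 -0.05 0" --pt "1 -0.22 0 -0.18 0 -0.12 0" --pt "1 -0.34 0 -0.28 0 -0.19 0" --pt "1 -0.44 0 -0.36 0 -0.25 0" --pt "1 -0.44 0 -0.36 0 -0.25 0" --pt "1 -0.44 0 -0.36 0 -0.25 0"

```text
clock: 33.22
position: [0.4521, -0.0106, 0.2484]
tool_rot: [3.141, 0.007, 0.026]
force: [0.2, 0.6, 0.3]
grip_width: 0.0851
```

```bash
python3 - <<'E'
from h import *
for n in("scene","top"):
    im=cams.grab_frame(n); cv2.imwrite(f"pics/{n}14.png",im)
im=cv2.imread("pics/scene14.png"); cv2.imwrite("pics/scene14z.png",cv2.resize(im[140:320,160:520],None,fx=2.2,fy=2.2))
im=cv2.imread("pics/top14.png"); cv2.imwrite("pics/top14z.png",cv2.resize(im[120:330,150:450],None,fx=2.6,fy=2.6))
E
sed -i 's/cv2.connectedComponentsWithStats(mask(cv2.imread(f"pics\/{n}{k}.png"),c)); e=/cv2.connectedComponentsWithStats(mask(cv2.imread(f"pics\/{n}{k}.png"),c)); lo=min(lo,60) if hi>100 else lo; e=/; s/,default=None//' seat.py; python3 seat.py 14 red blue yellow
```

```text
red ring top exp [350.1 170.7] got [348.9 170.6] 43
red ring scene exp [327.9 274.1] got [327.5 273.7] 33
   tri err in stand frame mm [-0.5  0.9  0.4]
red plate top exp [357.2 204.1] got [356.  204.9] 534
red plate scene exp [304.9 262.9] got [304.8 262.7] 134
   tri err in stand frame mm [-2.   1.7 -1.5]
blue ring top exp [270.  165.6] got [268.9 165.5] 28
blue ring scene exp [413.  252.6] got [412.2 252.1] 24
   tri err in stand frame mm [-0.9  0.5  0.9]
blue plate top exp [277.1 199.1] got [277.2 199.7] 456
blue plate scene exp [387.3 242.7] got [387.3 242.7] 100
   tri err in stand frame mm [-1.   0.3 -0.9]
yellow ring top exp [191.  160.5] got [190.3 160. ] 41
yellow ring scene exp [489.9 233.2] got [489.6 233.6] 35
   tri err in stand frame mm [ 0.2  0.5 -0.6]
yellow plate top exp [196.  194.4] got [196.9 195.4] 572
yellow plate scene exp [463.8 223.6] got [463.9 223.6] 100
   tri err in stand frame mm [-1.4 -0.3 -1.2]
```

View pics/scene14z.png

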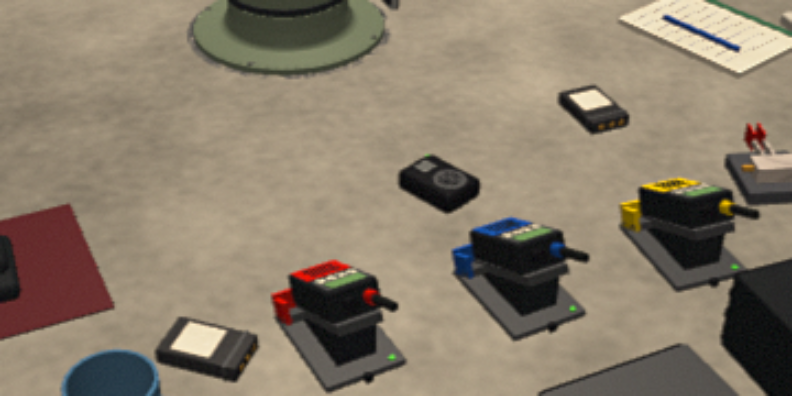

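View pics/top14z.png

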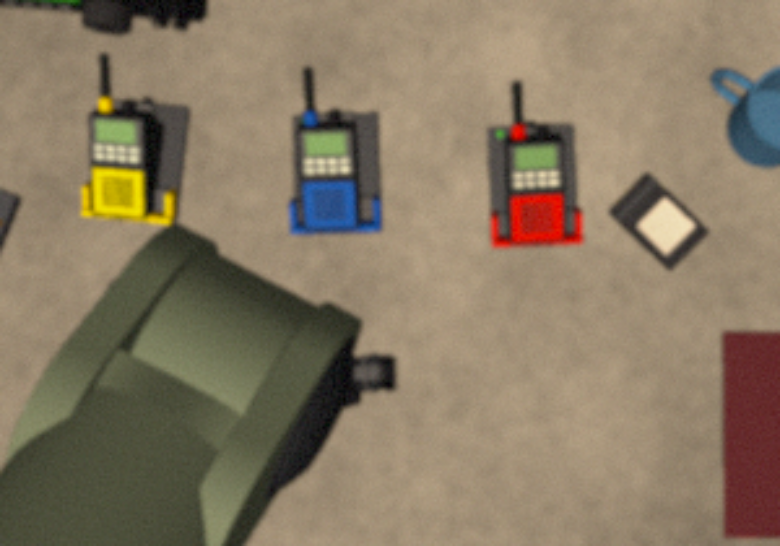

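All three radios sit on their own stands against the lips, within about 2 mm of the expected place. The batteries, the microphone and the mouse are where they started, so I am handing in.

```bash
python3 -c "
from workcell import job
print(job.job_done())"
```

```text
the job is handed in; nothing more can be done
None
```

I put the yellow, red and blue radios back on the stands of their own colours, and handed the job in at about 33 s of the 77 s. Each was gripped across its body, tilted to the bed, let go about 1 mm above it and left to slide down to the lip.

- **Final check:** in both cameras the antenna ring and face plate of each radio came out within about 3 mm of the seated place. This compares against my own estimate of where the stands are.
- **Other items:** the battery packs, microphone and mouse look unmoved in the pictures. I did not measure their shifts.
- **Blue radio:** wrist joint limits kept me from the full 25° tilt, so it was released at about 22° with its foot roughly 5 mm above the bed. It still settled in line with the stand.
- **Joint limits:** joint 6 worked right at its lower limit (0.16 rad) while placing, and joint 5 briefly reached its own limit (-1.26 rad) over the blue stand.
- **Force:** about 10 N appeared on the tool each time the jaws closed, well under the limits.

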